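# Put the washing slab in order: lock the brush tub and hang the pails

## Task

Tidy up after the washing: put every palm brush lying on the slab into the round steel tub, then set the lid on the tub with its two ears in the gaps of the collar, push it down and give it a quarter turn, so that it springs up locked with the ears in the notches. Hang every red pail with an arched handle by that handle on the hooks of the rail, one pail to a hook and left hanging still, and do not knock over the glass jar or the white bottle on the slab.

Things in the scene. Friction and masses are not known exactly. Their poses are not given: they have to be found in the camera images.
- tub: fixed round steel tub, open on top; origin at the centre of its underside on the slab, z up. Inner floor 6 mm up. Around its mouth stands a steel bayonet collar in two arcs (inner radius 64, outer about 105 mm, top 123 mm up) with gaps at the tub's +x and -x sides and a notch under each arc at its +y and -y sides
- tub_mouth (a point): centre of the tub's mouth, 110 mm up, level with the top of the black rubber sprung seal ring (hole 96 mm, outside 120 mm across) on which the lid's disc rests. The seal yields up to 14 mm: 1.4 N to start, 10 N at 10 mm
- tub_gap (a point): middle of the collar's +x gap, 110 mm up (the same on -x): a lid ear within 20 degrees of the tub's x axis passes down freely here
- tub_notch (a point): top of the notch under the collar on the +y side, 115 mm up, 29 mm wide (the same on -y). The ledge beside it is 5 mm lower (underside 110 mm up): an ear passes under it when the lid is pushed 10 to 12 mm below its free height. A quarter turn either way ends here; let go, and the seal lifts the ears into the notches
- lid: loose lid, 200 g; origin at the centre of its underside, z up. Plug radius 44 mm (z 0-6 mm); steel disc radius 60 mm (z 6-14) with two ears along +x and -x, 20 mm wide, tips 84 mm from the centre. Black grip bar on top: 84 mm along x, 14 mm wide, z 14-50. Origin is 104 mm above the tub's when free on the seal, 101 mm when locked with its x along the tub's y
- brush1: palm scrubbing brush of hard grey silicone, 64 x 34 x 30 mm (long side along its x, 34 mm along y), origin at the centre of its underside (bristle side), 60 g; there are two or three in a run, absent ones read None
- brush2: palm scrubbing brush of hard grey silicone, 64 x 34 x 30 mm (long side along its x, 34 mm along y), origin at the centre of its underside (bristle side), 60 g; there are two or three in a run, absent ones read None
- brush3: palm scrubbing brush of hard grey silicone, 64 x 34 x 30 mm (long side along its x, 34 mm along y), origin at the centre of its underside (bristle side), 60 g; there are two or three in a run, absent ones read None
- pail1: small red plastic peg pail, 75 mm high, 92 mm across the rim, with a stiff fixed arched handle over it; origin at the centre of its underside, z up; about 120 g; two or three in a run, absent ones read None
- pail2: small red plastic peg pail, 75 mm high, 92 mm across the rim, with a stiff fixed arched handle over it; origin at the centre of its underside, z up; about 120 g; two or three in a run, absent ones read None
- pail3: small red plastic peg pail, 75 mm high, 92 mm across the rim, with a stiff fixed arched handle over it; origin at the centre of its underside, z up; about 120 g; two or three in a run, absent ones read None
- pail1_handle (a point): middle of the straight top bar of that pail's handle: round bar 10 mm thick, 96 mm long between its uprights, along the pail's x axis, its centre line 155 mm above the pail's underside (75 mm free height below it down to the rim)
- pail2_handle (a point): middle of the straight top bar of that pail's handle: round bar 10 mm thick, 96 mm long between its uprights, along the pail's x axis, its centre line 155 mm above the pail's underside (75 mm free height below it down to the rim)
- pail3_handle (a point): middle of the straight top bar of that pail's handle: round bar 10 mm thick, 96 mm long between its uprights, along the pail's x axis, its centre line 155 mm above the pail's underside (75 mm free height below it down to the rim)
- hook1_seat (a point): where the middle of a hung handle bar (its centre line) comes to lie on a sliding hook, 200 mm above the slab; x along the rail, +y to the shelf. Hook: two parallel V-shaped prongs of 8 mm wire, 28 mm to either side along x; a handle bar lies across both (hook nearest the robot). Hooks sit about 130 mm apart and are stiff to slide (4 N)
- hook2_seat (a point): where the middle of a hung handle bar (its centre line) comes to lie on a sliding hook, 200 mm above the slab; x along the rail, +y to the shelf. Hook: two parallel V-shaped prongs of 8 mm wire, 28 mm to either side along x; a handle bar lies across both (middle hook). V bottom 10 mm below this point; one side rises to the rail 74 mm off in +y, 22 mm above the point
- hook3_seat (a point): where the middle of a hung handle bar (its centre line) comes to lie on a sliding hook, 200 mm above the slab; x along the rail, +y to the shelf. Hook: two parallel V-shaped prongs of 8 mm wire, 28 mm to either side along x; a handle bar lies across both (hook farthest off). The other side of the V rises to a free tip at y = -32 mm, top 20 mm above the point; bring the bar in over the tips, prongs between bar and rim, and let it down into the V
- shelf: fixed green timber shelf carrying the hook rail along its front edge; origin on the slab below the middle of the hook seats, x along the rail, +y into the shelf. Board front edge at y = 90 mm, board top 246 mm above the slab; basins and small things stand on it from y = 110 mm on, up to 100 mm tall. The rail bar lies at y = 78 mm, 224 mm up
- jar: loose glass jar with a steel cap, 60 mm across, 90 mm high, origin at the centre of its underside; leave it standing
- soap: loose white plastic bottle, 64 mm across, 170 mm high, origin at the centre of its underside; leave it standing
Things that resemble listed ones, but are neither listed nor needed, are in the scene too. Leave any black or green look-alike of the pail3 alone.

How it is judged (in metres and radians):
On the way, in this order (a step that is already met when the one before it is completed fails the run):
1. every brush lies in the tub (horizontal distance between each of brush1, brush2, brush3 and tub below 0.058 m and height (world z) of each of brush1, brush2, brush3 below 0.09 m), for 0.2 s.
2. the lid is locked: turned so that its ears are up in the collar's notches (z of lid in the frame of tub between 0.0985 and 0.1035 m and horizontal distance between lid and tub below 0.009 m and angle between the x axis of lid and the y axis of tub, either way round below 0.2 rad and angle between lid's own z axis and vertical below 0.06 rad), for 0.2 s.
At the end, for the whole second after the job is handed in: brushes in the tub (58 mm of axis, under 90 mm); lid locked (ears within 0.2 rad of tub y, origin 98.5-103.5 mm above tub's, 9 mm of axis, level 0.06 rad); each pail's bar on a hook seat (20 mm along, 18 across, -8 to +12 up), upright within 0.3 rad, hardly swinging (0.12 m/s) (all of step 1 and all of step 2 and ((x of pail1_handle in the frame of hook1_seat between -0.02 and 0.02 m and y of pail1_handle in the frame of hook1_seat between -0.018 and 0.018 m and z of pail1_handle in the frame of hook1_seat between -0.008 and 0.012 m) or (x of pail1_handle in the frame of hook2_seat between -0.02 and 0.02 m and y of pail1_handle in the frame of hook2_seat between -0.018 and 0.018 m and z of pail1_handle in the frame of hook2_seat between -0.008 and 0.012 m) or (x of pail1_handle in the frame of hook3_seat between -0.02 and 0.02 m and y of pail1_handle in the frame of hook3_seat between -0.018 and 0.018 m and z of pail1_handle in the frame of hook3_seat between -0.008 and 0.012 m)) and angle between each of pail1, pail2, pail3's own z axis and vertical below 0.3 rad and linear speed of each of pail1, pail2, pail3 below 0.12 m/s and ((x of pail2_handle in the frame of hook1_seat between -0.02 and 0.02 m and y of pail2_handle in the frame of hook1_seat between -0.018 and 0.018 m and z of pail2_handle in the frame of hook1_seat between -0.008 and 0.012 m) or (x of pail2_handle in the frame of hook2_seat between -0.02 and 0.02 m and y of pail2_handle in the frame of hook2_seat between -0.018 and 0.018 m and z of pail2_handle in the frame of hook2_seat between -0.008 and 0.012 m) or (x of pail2_handle in the frame of hook3_seat between -0.02 and 0.02 m and y of pail2_handle in the frame of hook3_seat between -0.018 and 0.018 m and z of pail2_handle in the frame of hook3_seat between -0.008 and 0.012 m)) and ((x of pail3_handle in the frame of hook1_seat between -0.02 and 0.02 m and y of pail3_handle in the frame of hook1_seat between -0.018 and 0.018 m and z of pail3_handle in the frame of hook1_seat between -0.008 and 0.012 m) or (x of pail3_handle in the frame of hook2_seat between -0.02 and 0.02 m and y of pail3_handle in the frame of hook2_seat between -0.018 and 0.018 m and z of pail3_handle in the frame of hook2_seat between -0.008 and 0.012 m) or (x of pail3_handle in the frame of hook3_seat between -0.02 and 0.02 m and y of pail3_handle in the frame of hook3_seat between -0.018 and 0.018 m and z of pail3_handle in the frame of hook3_seat between -0.008 and 0.012 m))); the robot touches nothing.
It fails at once if the glass jar is knocked over (angle between jar's own z axis and vertical above 0.6 rad).
It fails at once if the white bottle is knocked over (angle between soap's own z axis and vertical above 0.6 rad).
Of brush1, brush2, brush3 only 2 to 3 are there at a start; the rules pass over those that are not, and their reading is None.
Of pail1, pail2, pail3 only 2 to 3 are there at a start; the rules pass over those that are not, and their reading is None.
At some moment in a run one of brush1, brush2, brush3 may be knocked a few centimetres aside while the robot is not near it.
It also fails if it takes over 210 s, if anything falls off the work surface, if the arm or the gripper's body presses on something with over 40 N, if the wrist force passes 120 N, or if a joint passes its speed limit or range.

## Robot

A 6-joint arm with a two-finger parallel gripper is mounted at the origin on the work surface. World frame = base frame: x ahead of the robot, y to its left, z up, the work surface at z = 0. Lengths are in mm, angles in rad, forces in N, time in s.
With the tool pointing down it reaches from about 375 to 975 mm from the base axis. Payload 3.8 kg.
Tool frame: the origin (TCP) lies midway between the tips of the shut fingers; the grasp point (between the pads) lies grip_point_offset behind it (grip_point_offset is the distance from the TCP to the grasp point, in mm); z points along the fingers, y is the line along which they close (so a half turn about z gives the same grasp; the last joint's range is limited). The gripper opens to 85 mm and grips with 20 to 120 N. Pads are 22 mm wide; open, the fingers measure 114 mm over their backs; the gripper's body (76 mm by 85 mm) begins 54 mm behind the grasp point. The pads swing forward as they close: fully open they stand 13 mm farther back than shut.
Start: joints at [1.232, 0.264, 1.604, -0, 1.274, -0.037], TCP at [200.634, 644.487, 231.28] pointing down, gripper open.
Joint ranges: [-2.63, 2.63], [-0.94, 2.18], [0.31, 2.57], [-1.31, 4.45], [0, 2.66], [-2.55, 2.55]. Speed limits (rad/s): [2.57, 2.57, 3.14, 3.14, 3.14, 3.14].

## Interface

Orientations are given as a rotation vector (axis times angle).
In Python, from rig import read_state, read_camera, close_job, grip_point_offset gives the robot as it stands.
- The arm moves only by the tool carry_out, never from a script. Its argument "increments" is a list of rows, each an object with "xyz": the shift along the world's x, y, z in units of 40 mm (1.0 is 40 mm), a list of three; "angular": the turn, a rotation vector about the world's x, y, z in rad, a list of three; "fingers": the closure, from 0 (fully open) to 1 (shut). In form: [{"xyz": [dx, dy, dz], "angular": [ax, ay, az], "fingers": fingers}, ...]. A call has 1 to 12 rows; each row shifts and turns the commanded pose from where the row before left it; what a row does not reach is not made up. A row lasts 1/10 s, in which the tool goes at most 50 mm and 8.59 degrees, less where a joint would pass 70% of its speed; a pose out of reach is approached as far as the arm can. A call is refused whole if a number of a shift passes 1 or a number of a turn 0.15, either way. A call with a gripper value outside its range is refused whole. The fingers move at their own pace and stop on an object; "grip_force" is the grip in N (left out, the last holds). Time passes only in rows, so rows that do not move let the fingers close. It gives the time, the measured TCP pose, the force, the opening and the grip force at its end, in the units of the state.
- read_state(): the state, without advancing time (a new reading comes with each control period).
- read_camera(name): name is "scene" or "top" or "wrist"; returns a dict with "img" (480x640x3 uint8, blue, green, red), "z_map" (480x640 float32, mm along the optical axis (not along the pixel's ray), 0 where there is no reading), "K" (3x3 intrinsics, pixels), "D" ([k1, k2, p1, p2, k3] as OpenCV has them; the pictures are not rectified), "T" (4x4, takes a point from camera to world coordinates). Camera axes: x right, y down, z forward; pixel columns grow to the right and rows downward; lengths in mm; the calibration is good to about 2 mm. A picture is of the moment at which its call begins.
- close_job(): hands the job in; it is judged then, once.
The state is a dict: "time_s": time; "joints": joint angles; "dq": joint speeds; "joint_efforts": joint torques, N m; "eef_pos": TCP position; "tcp_rot": TCP orientation; "ft_force": force on the tool from outside, world axes, zero at the start; "ft_torque": the same for the moment, N m; "finger_gap": finger opening in mm; "grasp_force": force on a finger pad.
Only numpy, scipy, OpenCV 4.12 (cv2) and the standard library are available. Lean on these libraries where they do the work, as an engineer would, in place of code of your own. Each camera call takes 0.05 s, during which the arm holds its last target. There are 200 camera calls.

## Working session

There is one attempt and no reset: what is moved stays moved. The work goes in short steps, Python scripts to look and compute and a tool call to move; the robot and the scene stay as the last step left them, time stands still between calls to the robot, and variables do not carry over. Pictures are saved under pics/ and viewed, at most 14 in all, crops included, and the job is handed in when it is done.

Besides the shell and the picture viewer there is one more tool, called after "Request:" as name(argument=value, ...), one argument or row to a line, values as JSON. carry_out: Moves the arm, as the interface text tells. Its arguments: {"type":"object","properties":{"increments":{"type":"array","items":{"type":"object","properties":{"xyz":{"type":"array","items":{"type":"number"}},"angular":{"type":"array","items":{"type":"number"}},"fingers":{"type":"number"}}}},"grip_force":{"type":"number"}},"required":["increments"]}

```bash
mkdir -p pics
cat > h.py <<'E'
import numpy as np, cv2, pickle
from rig import read_state, read_camera, close_job, grip_point_offset
def cam(n):
    c=read_camera(n); pickle.dump(c,open(f'{n}.pkl','wb')); return c
def load(n): return pickle.load(open(f'{n}.pkl','rb'))
def cloud(c):
    h,w=c['z_map'].shape
    u,v=np.meshgrid(np.arange(w),np.arange(h))
    p=cv2.undistortPoints(np.stack([u,v],-1).reshape(-1,1,2).astype(np.float64),np.array(c['K'],float),np.array(c['D'],float)).reshape(h,w,2)
    z=c['z_map'].astype(float)
    P=np.dstack([p[...,0]*z,p[...,1]*z,z])
    T=np.array(c['T']); W=P@T[:3,:3].T+T[:3,3]
    W[z<=0]=np.nan
    return W
def st():
    s=read_state(); print({k:np.round(s[k],3).tolist() for k in ('time_s','joints','eef_pos','tcp_rot','ft_force','finger_gap','grasp_force')})
E
python3 - <<'E'
from h import *
st(); print(grip_point_offset)
for n in ('top','scene'):
    c=cam(n); cv2.imwrite(f'pics/{n}0.png',c['img']); print(n,np.round(c['T'],3).tolist(),np.round(c['K'],1).tolist())
E
ls
```

```text
{'time_s': 0.0, 'joints': [1.232, 0.265, 1.605, 0.0, 1.274, -0.037], 'eef_pos': [200.385, 643.809, 229.958], 'tcp_rot': [-0.472, -3.105, 0.003], 'ft_force': [-0.039, 0.341, 0.257], 'finger_gap': 85.561, 'grasp_force': 0.0}
18.700000000000003
top [[-0.021, -0.982, 0.189, 271.823], [-1.0, 0.017, -0.021, -25.394], [0.017, -0.189, -0.982, 1351.781], [0.0, 0.0, 0.0, 1.0]] [[512.7, 0.0, 314.0], [0.0, 512.7, 239.3], [0.0, 0.0, 1.0]]
scene [[-0.074, 0.849, -0.523, 1202.438], [0.997, 0.061, -0.041, 12.842], [-0.003, -0.524, -0.852, 1238.982], [0.0, 0.0, 0.0, 1.0]] [[615.4, 0.0, 321.8], [0.0, 615.4, 233.1], [0.0, 0.0, 1.0]]
h.py
pics
scene.pkl
top.pkl
```

View pics/top0.png

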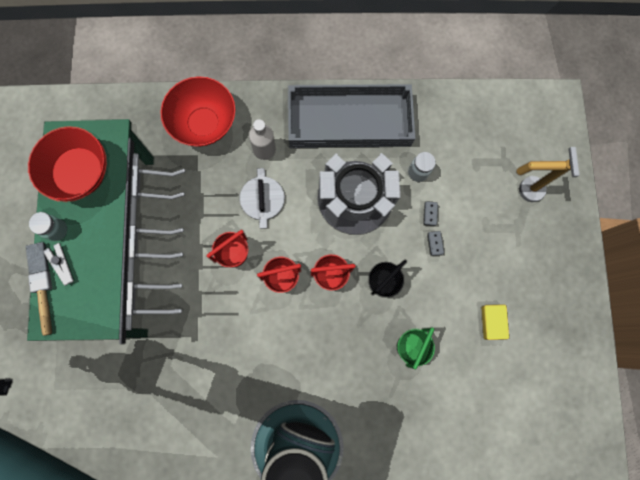

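View pics/scene0.png

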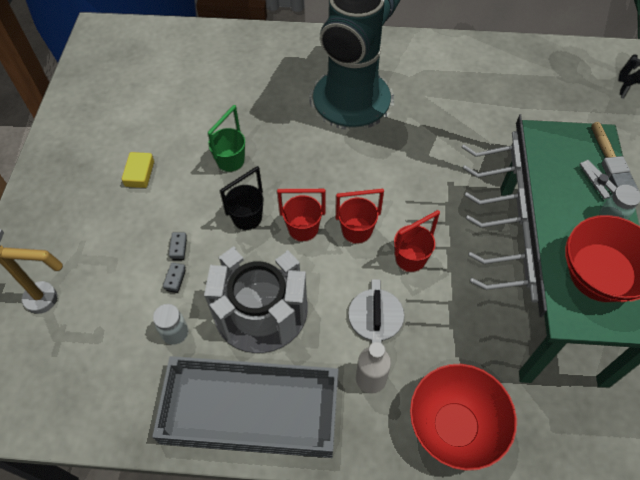

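The top view shows two grey brushes at (430,213) and (436,243), the tub at (360,190) and the lid at (263,198). There are three red pails at (231,250), (281,274) and (332,272). Look-alikes are the black pail (387,279), the green pail (416,347), the yellow sponge (495,322), the red bowls (198,110) and (68,163), and a jar on the shelf (43,225). The jar on the slab is at (424,166) and the bottle at (260,138).

Run:
```python
from h import *
for n in ('top','scene'):
    c=load(n); W=cloud(c); img=c['img'].astype(int); b,g,r=img[...,0],img[...,1],img[...,2]; z=W[...,2]
    print('==',n)
    def report(name,m,minA=25):
        nn,l,s,ce=cv2.connectedComponentsWithStats(m.astype(np.uint8))
        for i in range(1,nn):
            if s[i,4]<minA: continue
            P=W[l==i]; P=P[~np.isnan(P[:,0])]
            mm=np.median(P,0); (cx,cy),(w,h),a=cv2.minAreaRect(P[:,:2].astype(np.float32))
            print(name,'px',ce[i].round(),'A',s[i,4],'ctr',round(cx),round(cy),'wh',round(w),round(h),'ang',round(a),'z',np.percentile(P[:,2],[5,50,95]).round())
    red=(r>110)&(g<80)&(b<80)
    report('pail',red&(z>-20)&(z<85)&(W[...,1]<430),100)
    report('handle',red&(z>140)&(z<175)&(W[...,1]<430),8)
    report('grey low',(z>15)&(z<45)&(abs(r-b)<25)&(r<180)&(W[...,0]>350)&(W[...,1]<350))
    report('collar',(z>112)&(z<135)&(W[...,0]>350)&(abs(r-b)<30)&(W[...,1]<350),10)
    report('lidbar',(z>35)&(z<65)&(r<60)&(W[...,1]>50)&(W[...,1]<350)&(W[...,0]>400),10)
    report('liddisc',(z>5)&(z<30)&(W[...,1]>50)&(W[...,1]<250)&(W[...,0]>500)&(W[...,0]<720)&(r>130)&(b>130),60)
    report('hook',(z>175)&(z<240)&(abs(r-b)<30)&(W[...,1]>250)&(W[...,1]<480),8)
    report('jar/bottle',(z>75)&(z<200)&(r>100)&(abs(r-b)<40)&(W[...,0]>600),10)
c=load('top'); i=c['img'][140:300,190:460]; cv2.imwrite('pics/crop1.png',cv2.resize(i,None,fx=2.9,fy=2.9,interpolation=cv2.INTER_CUBIC))
```

```text
== top
pail px [202. 111.] A 3493 ctr 871 250 wh 198 195 ang 1 z [ 4. 26. 80.]
pail px [235. 253.] A 528 ctr 491 155 wh 77 78 ang 89 z [ 1.  6. 75.]
pail px [333. 262.] A 102 ctr 466 -102 wh 81 22 ang 85 z [ 1. 30. 78.]
pail px [283. 280.] A 438 ctr 415 30 wh 60 85 ang 11 z [ 0.  5. 75.]
pail px [332. 279.] A 446 ctr 418 -94 wh 58 91 ang 5 z [ 0.  6. 75.]
handle px [225. 243.] A 176 ctr 495 160 wh 11 101 ang 36 z [155. 160. 164.]
handle px [279. 270.] A 183 ctr 429 33 wh 10 102 ang 12 z [156. 160. 164.]
handle px [333. 268.] A 180 ctr 433 -93 wh 10 103 ang 6 z [156. 160. 164.]
grey low px [358.  95.] A 689 ctr 932 -179 wh 345 114 ang 71 z [17. 30. 43.]
grey low px [351. 143.] A 515 ctr 792 -160 wh 7 338 ang 0 z [16. 30. 43.]
grey low px [266. 154.] A 93 ctr 769 75 wh 26 62 ang 12 z [16. 30. 43.]
grey low px [415. 175.] A 90 ctr 702 -334 wh 59 27 ang 54 z [16. 31. 43.]
grey low px [362. 176.] A 118 ctr 695 -187 wh 90 22 ang 67 z [17. 28. 43.]
grey low px [531. 188.] A 312 ctr 661 -658 wh 68 68 ang 37 z [17. 21. 28.]
grey low px [267. 193.] A 65 ctr 656 70 wh 17 56 ang 89 z [15. 18. 36
[... 4168 characters left out ...]
8. 52.]
liddisc px [381. 315.] A 1390 ctr 638 97 wh 94 154 ang 90 z [ 8. 12. 17.]
hook px [519. 234.] A 3648 ctr 542 326 wh 523 198 ang 13 z [193. 225. 238.]
jar/bottle px [218. 289.] A 911 ctr 664 -238 wh 127 62 ang 7 z [117. 121. 125.]
jar/bottle px [488. 261.] A 27 ctr 602 289 wh 4 25 ang 1 z [192. 196. 199.]
jar/bottle px [289. 294.] A 932 ctr 664 -99 wh 62 126 ang 83 z [116. 121. 125.]
jar/bottle px [489. 286.] A 38 ctr 658 285 wh 6 26 ang 2 z [193. 197. 200.]
jar/bottle px [166. 316.] A 474 ctr 716 -345 wh 54 49 ang 55 z [85. 89. 93.]
jar/bottle px [248. 316.] A 73 ctr 706 -176 wh 62 13 ang 80 z [88. 92. 96.]
jar/bottle px [375. 361.] A 785 ctr 792 78 wh 63 53 ang 83 z [103. 120. 170.]
```

View pics/crop1.png

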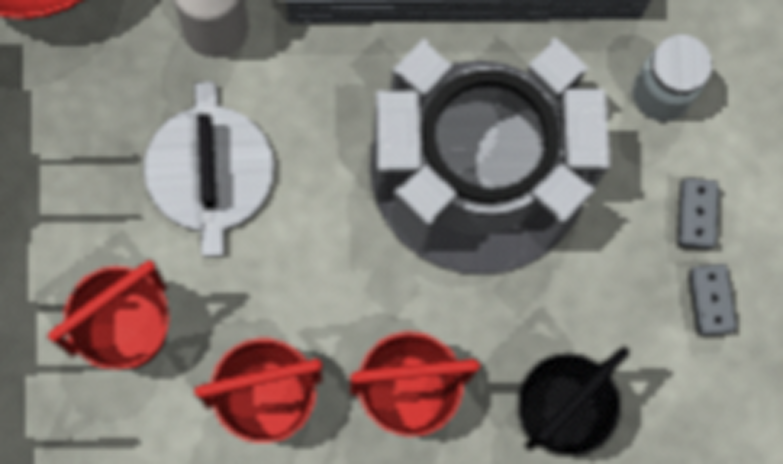

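Two brushes are confirmed with consistent 65x35 footprints and 30 mm tops. All three red pails have their bars at z≈160 (top). The tub is at (645,-168) with its gaps along x, and the lid is at (646,84). I'll move to brush 1 first.

Request:
carry_out(
  increments=[
    {"xyz": [0, -0.7, 1], "fingers": 0},
    {"xyz": [0, -0.7, 1], "fingers": 0},
    {"xyz": [0, -0.7, 1], "fingers": 0},
    {"xyz": [0, -0.7, 1], "fingers": 0},
    {"xyz": [0.44, -1, 0], "fingers": 0},
    {"xyz": [0.44, -1, 0], "fingers": 0},
    {"xyz": [0.44, -1, 0], "fingers": 0},
    {"xyz": [0.44, -1, 0], "fingers": 0},
    {"xyz": [0.44, -1, 0], "fingers": 0},
    {"xyz": [0.44, -1, 0], "fingers": 0},
    {"xyz": [0.44, -1, 0], "fingers": 0},
    {"xyz": [0.44, -1, 0], "fingers": 0},
  ],
  grip_force=40,
)

```text
invalid input
```

Request:
carry_out(
  increments=[
    {"xyz": [0.44, -1, 0], "angular": [0, 0, 0.02], "fingers": 0},
    {"xyz": [0.44, -1, 0], "angular": [0, 0, 0.02], "fingers": 0},
    {"xyz": [0.44, -1, 0], "angular": [0, 0, 0.02], "fingers": 0},
    {"xyz": [0.44, -1, 0], "angular": [0, 0, 0.02], "fingers": 0},
    {"xyz": [0.44, -1, 0], "angular": [0, 0, 0.02], "fingers": 0},
    {"xyz": [0.44, -1, 0], "angular": [0, 0, 0.02], "fingers": 0},
    {"xyz": [0.44, -1, 0], "angular": [0, 0, 0.02], "fingers": 0},
    {"xyz": [0.44, -1, 0], "angular": [0, 0, 0.02], "fingers": 0},
    {"xyz": [0.44, -1, 0], "angular": [0, 0, 0.02], "fingers": 0},
    {"xyz": [0.44, -1, 0], "angular": [0, 0, 0.02], "fingers": 0},
    {"xyz": [0.44, -1, 0], "fingers": 0},
    {"xyz": [0.44, -1, 0], "fingers": 0},
  ],
)

```text
invalid input
```

Request:
carry_out(
  increments=[
    {"xyz": [0, -0.7, 1], "angular": [0, 0, 0], "fingers": 0},
    {"xyz": [0, -0.7, 1], "angular": [0, 0, 0], "fingers": 0},
    {"xyz": [0, -0.7, 1], "angular": [0, 0, 0], "fingers": 0},
    {"xyz": [0, -0.7, 1], "angular": [0, 0, 0], "fingers": 0},
    {"xyz": [0.44, -1, 0], "angular": [0, 0, 0], "fingers": 0},
    {"xyz": [0.44, -1, 0], "angular": [0, 0, 0], "fingers": 0},
    {"xyz": [0.44, -1, 0], "angular": [0, 0, 0], "fingers": 0},
    {"xyz": [0.44, -1, 0], "angular": [0, 0, 0], "fingers": 0},
    {"xyz": [0.44, -1, 0], "angular": [0, 0, 0], "fingers": 0},
    {"xyz": [0.44, -1, 0], "angular": [0, 0, 0], "fingers": 0},
    {"xyz": [0.44, -1, 0], "angular": [0, 0, 0], "fingers": 0},
    {"xyz": [0.44, -1, 0], "angular": [0, 0, 0], "fingers": 0},
  ],
  grip_force=40,
)

```text
time_s: 1.3
eef_pos: [341.5, 210.7, 390.9]
tcp_rot: [-0.471, -3.106, 0.0]
ft_force: [1.2, 1.0, -0.7]
finger_gap: 85.5
grasp_force: 0.0
```

Request:
carry_out(
  increments=[
    {"xyz": [0.44, -1, 0], "angular": [0, 0, 0.02], "fingers": 0},
    {"xyz": [0.44, -1, 0], "angular": [0, 0, 0.02], "fingers": 0},
    {"xyz": [0.44, -1, 0], "angular": [0, 0, 0.02], "fingers": 0},
    {"xyz": [0.44, -1, 0], "angular": [0, 0, 0.02], "fingers": 0},
    {"xyz": [0.44, -1, 0], "angular": [0, 0, 0.02], "fingers": 0},
    {"xyz": [0.44, -1, 0], "angular": [0, 0, 0.02], "fingers": 0},
    {"xyz": [0.44, -1, 0], "angular": [0, 0, 0.02], "fingers": 0},
    {"xyz": [0.44, -1, 0], "angular": [0, 0, 0.02], "fingers": 0},
    {"xyz": [0.44, -1, 0], "angular": [0, 0, 0.02], "fingers": 0},
    {"xyz": [0.44, -1, 0], "angular": [0, 0, 0.02], "fingers": 0},
    {"xyz": [0.44, -1, 0], "angular": [0, 0, 0], "fingers": 0},
    {"xyz": [0.44, -1, 0], "angular": [0, 0, 0], "fingers": 0},
  ],
)

```text
time_s: 2.5
eef_pos: [552.9, -269.2, 390.5]
tcp_rot: [-0.16, -3.137, -0.001]
ft_force: [-0.0, 0.2, 0.4]
finger_gap: 85.1
grasp_force: 0.0
```

Request:
carry_out(
  increments=[
    {"xyz": [0.33, -0.81, -0.8], "angular": [0, 0, 0], "fingers": 0},
    {"xyz": [0.33, -0.81, -0.8], "angular": [0, 0, 0], "fingers": 0},
    {"xyz": [0.34, -0.81, -0.8], "angular": [0, 0, 0], "fingers": 0},
    {"xyz": [0, 0, -1], "angular": [0, 0, 0], "fingers": 0.2},
    {"xyz": [0, 0, -1], "angular": [0, 0, 0], "fingers": 0.2},
    {"xyz": [0, 0, -1], "angular": [0, 0, 0], "fingers": 0.2},
    {"xyz": [0, 0, 0], "angular": [0, 0, 0], "fingers": 0.2},
    {"xyz": [0, 0, 0], "angular": [0, 0, 0], "fingers": 0.2},
  ],
)

```text
time_s: 3.3
eef_pos: [591.9, -364.2, 174.3]
tcp_rot: [-0.16, -3.135, -0.002]
ft_force: [0.2, -0.9, -0.1]
finger_gap: 68.2
grasp_force: 0.0
```

```bash
cat >> h.py <<'E'
def brushes(n='wrist'):
    c=cam(n); W=cloud(c); z=W[...,2]; img=c['img'].astype(int)
    r,b=img[...,2],img[...,0]
    m=((z>18)&(z<42)&(abs(r-b)<25)&(r<180)).astype(np.uint8)
    nn,l,s,ce=cv2.connectedComponentsWithStats(m)
    for i in range(1,nn):
        if s[i,4]<100: continue
        P=W[l==i]; (cx,cy),(w,h),a=cv2.minAreaRect(P[:,:2].astype(np.float32))
        if max(w,h)>100: continue
        print('px',ce[i].round(),'A',s[i,4],'ctr',round(cx,1),round(cy,1),'wh',round(w),round(h),'long',round(a if w>h else a-90,1),'z',np.percentile(P[:,2],[5,50,95]).round())
    return c
E
python3 - <<'E'
from h import *
st(); c=brushes(); cv2.imwrite('pics/w1.png',c['img']); brushes('top')
E
```

```text
{'time_s': 3.3, 'joints': [-0.587, 0.34, 1.613, -0.0, 1.192, -2.056], 'eef_pos': [591.943, -364.226, 174.28], 'tcp_rot': [-0.16, -3.135, -0.002], 'ft_force': [0.201, -0.877, -0.143], 'finger_gap': 68.221, 'grasp_force': 0.0}
px [286. 106.] A 4702 ctr 509.9 -376.6 wh 64 34 long 4.8 z [27. 29. 31.]
px [485. 183.] A 816 ctr 576.1 -240.6 wh 6 41 long -36.8 z [19. 31. 41.]
px [589. 176.] A 156 ctr 578.5 -164.5 wh 21 1 long 86.8 z [20. 31. 42.]
px [310. 218.] A 3773 ctr 591.6 -368.4 wh 34 64 long -6.7 z [27. 29. 31.]
px [495. 243.] A 554 ctr 622.6 -231.7 wh 3 26 long -19.2 z [19. 31. 41.]
px [447. 269.] A 828 ctr 643.9 -268.6 wh 7 70 long -5.0 z [20. 31. 41.]
px [613. 315.] A 1751 ctr 689.6 -134.9 wh 14 74 long -52.7 z [19. 29. 41.]
px [  6. 335.] A 634 ctr 667.8 -633.7 wh 14 54 long -19.2 z [19. 20. 21.]
px [349. 337.] A 1021 ctr 695.7 -346.6 wh 23 58 long -89.1 z [19. 31. 41.]
px [630. 410.] A 377 ctr 790.0 -105.9 wh 24 5 long 89.6 z [19. 28. 41.]
px [401. 429.] A 341 ctr 790.1 -307.4 wh 6 24 long -88.3 z [19. 28. 38.]
```

View pics/w1.png

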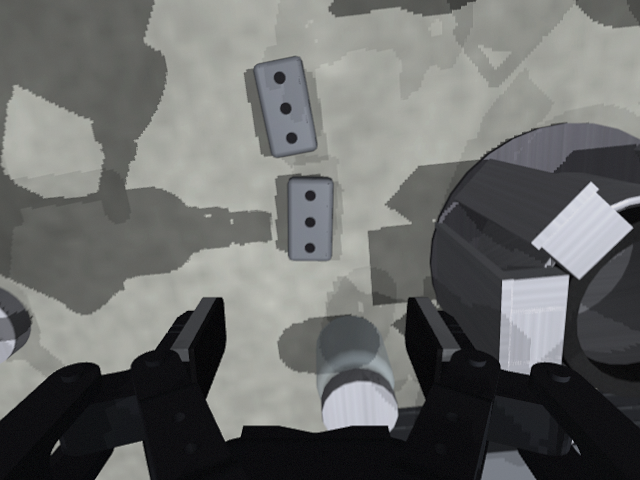

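Brush 1 sits at wrist pixel (310,218) and brush 2 at (286,106). Both match the estimates to within 2–4 mm. Next I'll grasp brush 1.

Request:
carry_out(
  increments=[
    {"xyz": [0, -0.1, -1], "angular": [0, 0, 0], "fingers": 0.2},
    {"xyz": [0, 0, -1], "angular": [0, 0, 0], "fingers": 0.2},
    {"xyz": [0, 0, -1], "angular": [0, 0, 0], "fingers": 0.2},
    {"xyz": [0, 0, -0.8], "angular": [0, 0, 0], "fingers": 0.2},
    {"xyz": [0, 0, -0.5], "angular": [0, 0, 0], "fingers": 0.2},
    {"xyz": [0, 0, 0], "angular": [0, 0, 0], "fingers": 0.2},
    {"xyz": [0, 0, 0], "angular": [0, 0, 0], "fingers": 0.8},
    {"xyz": [0, 0, 0], "angular": [0, 0, 0], "fingers": 0.8},
    {"xyz": [0, 0, 0], "angular": [0, 0, 0], "fingers": 0.8},
    {"xyz": [0, 0, 0], "angular": [0, 0, 0], "fingers": 0.8},
    {"xyz": [0, 0, 0], "angular": [0, 0, 0], "fingers": 0.8},
  ],
)

```text
time_s: 4.5
eef_pos: [595.2, -370.3, 7.1]
tcp_rot: [0.16, 3.132, -0.005]
ft_force: [0.1, 0.1, 6.4]
finger_gap: 33.4
grasp_force: 42.0
```

Request:
carry_out(
  increments=[
    {"xyz": [0, 0, 0.6], "angular": [0, 0, 0], "fingers": 0.8},
    {"xyz": [0, 0, 1], "angular": [0, 0, 0], "fingers": 0.8},
    {"xyz": [0, 0, 1], "angular": [0, 0, 0], "fingers": 0.8},
    {"xyz": [0, 0, 1], "angular": [0, 0, 0], "fingers": 0.8},
    {"xyz": [0, 0, 0.8], "angular": [0, 0, 0], "fingers": 0.8},
    {"xyz": [0.27, 1, 0], "angular": [0, 0, 0.02], "fingers": 0.8},
    {"xyz": [0.27, 1, 0], "angular": [0, 0, 0.02], "fingers": 0.8},
    {"xyz": [0.27, 1, 0], "angular": [0, 0, 0.02], "fingers": 0.8},
    {"xyz": [0.27, 1, 0], "angular": [0, 0, 0.02], "fingers": 0.8},
    {"xyz": [0.26, 1, 0], "angular": [0, 0, 0.02], "fingers": 0.8},
    {"xyz": [0, 0, 0], "angular": [0, 0, 0], "fingers": 0.8},
    {"xyz": [0, 0, 0], "angular": [0, 0, 0], "fingers": 0.8},
  ],
)

```text
time_s: 5.7
eef_pos: [646.6, -167.8, 180.2]
tcp_rot: [-0.001, 3.141, -0.001]
ft_force: [0.1, 0.0, 0.0]
finger_gap: 33.3
grasp_force: 41.1
```

Request:
carry_out(
  increments=[
    {"xyz": [0, 0, -0.8], "angular": [0, 0, 0], "fingers": 0.8},
    {"xyz": [0, 0, -0.8], "angular": [0, 0, 0], "fingers": 0.8},
    {"xyz": [0, 0, -0.8], "angular": [0, 0, 0], "fingers": 0.8},
    {"xyz": [0, 0, -0.8], "angular": [0, 0, 0], "fingers": 0.8},
    {"xyz": [0, 0, 0], "angular": [0, 0, 0], "fingers": 0.8},
    {"xyz": [0, 0, 0], "angular": [0, 0, 0], "fingers": 0.45},
    {"xyz": [0, 0, 0], "angular": [0, 0, 0], "fingers": 0.4},
    {"xyz": [0, 0, 0], "angular": [0, 0, 0], "fingers": 0.4},
    {"xyz": [0, 0, 0], "angular": [0, 0, 0], "fingers": 0.4},
    {"xyz": [0, 0, 0.8], "angular": [0, 0, 0], "fingers": 0.4},
    {"xyz": [0, 0, 1], "angular": [0, 0, 0], "fingers": 0.4},
    {"xyz": [0, 0, 1], "angular": [0, 0, 0], "fingers": 0.4},
  ],
)

```text
time_s: 6.9
eef_pos: [645.5, -170.5, 164.7]
tcp_rot: [-0.006, -3.141, 0.001]
ft_force: [0.7, 0.0, -0.9]
finger_gap: 51.0
grasp_force: 0.0
```

Request:
carry_out(
  increments=[
    {"xyz": [0, 0, 0.8], "angular": [0, 0, 0], "fingers": 0.2},
    {"xyz": [-0.65, -1, 0], "angular": [0, 0, 0.02], "fingers": 0.2},
    {"xyz": [-0.65, -1, 0], "angular": [0, 0, 0.02], "fingers": 0.2},
    {"xyz": [-0.65, -1, 0], "angular": [0, 0, 0.02], "fingers": 0.2},
    {"xyz": [-0.65, -1, 0], "angular": [0, 0, 0.02], "fingers": 0.2},
    {"xyz": [-0.65, -1, 0], "angular": [0, 0, 0], "fingers": 0.2},
    {"xyz": [0, 0, 0], "angular": [0, 0, 0], "fingers": 0.2},
    {"xyz": [0, 0, 0], "angular": [0, 0, 0], "fingers": 0.2},
  ],
)

```text
time_s: 7.7
eef_pos: [514.8, -371.0, 195.9]
tcp_rot: [-0.115, 3.139, -0.001]
ft_force: [1.0, 0.9, 0.0]
finger_gap: 68.2
grasp_force: 0.0
```

Run:
```python
from h import *
st(); c=brushes(); c=cam('scene');cv2.imwrite('pics/s2.png',cv2.resize(c['img'][140:360,130:430],None,fx=2.6,fy=2.6))
```

```text
{'time_s': 7.7, 'joints': [-0.664, 0.212, 1.734, 0.0, 1.195, -2.308], 'eef_pos': [514.824, -371.011, 195.914], 'tcp_rot': [-0.115, 3.139, -0.001], 'ft_force': [1.01, 0.908, 0.015], 'finger_gap': 68.162, 'grasp_force': 0.0}
px [556.  72.] A 2919 ctr 398.4 -214.7 wh 76 37 long 35.8 z [19. 31. 41.]
px [467.  91.] A 514 ctr 414.6 -266.0 wh 58 14 long 8.9 z [20. 31. 41.]
px [309. 204.] A 3318 ctr 509.6 -377.0 wh 64 33 long 4.8 z [27. 29. 31.]
px [465. 295.] A 768 ctr 576.1 -240.6 wh 2 40 long -44.2 z [19. 30. 41.]
px [621. 305.] A 539 ctr 578.1 -100.4 wh 43 7 long 43.2 z [19. 31. 41.]
px [539. 305.] A 757 ctr 581.1 -168.7 wh 7 59 long -89.8 z [19. 30. 41.]
px [ 11. 346.] A 1151 ctr 661.3 -638.4 wh 25 66 long -8.9 z [19. 20. 21.]
px [635. 346.] A 180 ctr 616.0 -76.2 wh 5 14 long -14.4 z [19. 24. 31.]
px [416. 388.] A 148 ctr 670.4 -268.7 wh 1 18 long -0.5 z [20. 31. 41.]
px [598. 385.] A 131 ctr 649.7 -107.6 wh 3 14 long -4.5 z [28. 37. 42.]
px [326. 401.] A 1017 ctr 696.6 -349.0 wh 26 59 long -81.9 z [19. 30. 41.]
```

View pics/s2.png

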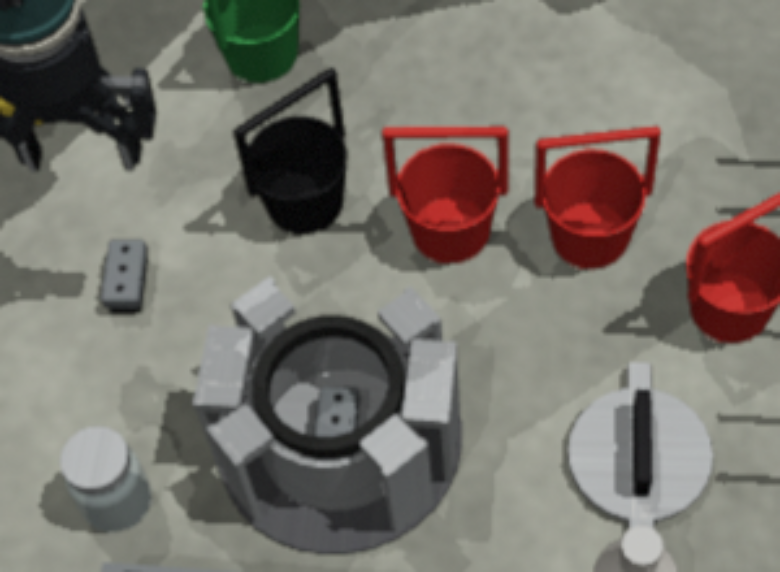

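Brush 1 is visible inside the tub at crop (338,410). Next I'll pick brush 2.

Request:
carry_out(
  increments=[
    {"xyz": [-0.12, -0.15, -1], "angular": [0, 0, 0], "fingers": 0.2},
    {"xyz": [0, 0, -1], "angular": [0, 0, 0], "fingers": 0.2},
    {"xyz": [0, 0, -1], "angular": [0, 0, 0], "fingers": 0.2},
    {"xyz": [0, 0, -1], "angular": [0, 0, 0], "fingers": 0.2},
    {"xyz": [0, 0, -0.7], "angular": [0, 0, 0], "fingers": 0.2},
    {"xyz": [0, 0, 0], "angular": [0, 0, 0], "fingers": 0.2},
    {"xyz": [0, 0, 0], "angular": [0, 0, 0], "fingers": 0.8},
    {"xyz": [0, 0, 0], "angular": [0, 0, 0], "fingers": 0.8},
    {"xyz": [0, 0, 0], "angular": [0, 0, 0], "fingers": 0.8},
    {"xyz": [0, 0, 0], "angular": [0, 0, 0], "fingers": 0.8},
    {"xyz": [0, 0, 0], "angular": [0, 0, 0], "fingers": 0.8},
  ],
)

```text
time_s: 8.9
eef_pos: [513.6, -376.0, 10.2]
tcp_rot: [-0.123, 3.135, -0.005]
ft_force: [1.4, 1.0, 6.0]
finger_gap: 33.3
grasp_force: 41.6
```

Request:
carry_out(
  increments=[
    {"xyz": [0, 0, 0.6], "angular": [0, 0, 0], "fingers": 0.8},
    {"xyz": [0, 0, 1], "angular": [0, 0, 0], "fingers": 0.8},
    {"xyz": [0, 0, 1], "angular": [0, 0, 0], "fingers": 0.8},
    {"xyz": [0, 0, 1], "angular": [0, 0, 0], "fingers": 0.8},
    {"xyz": [0, 0, 0.8], "angular": [0, 0, 0], "fingers": 0.8},
    {"xyz": [0.56, 0.87, 0], "angular": [0, 0, -0.012], "fingers": 0.8},
    {"xyz": [0.56, 0.87, 0], "angular": [0, 0, -0.012], "fingers": 0.8},
    {"xyz": [0.56, 0.87, 0], "angular": [0, 0, -0.012], "fingers": 0.8},
    {"xyz": [0.56, 0.87, 0], "angular": [0, 0, -0.012], "fingers": 0.8},
    {"xyz": [0.56, 0.87, 0], "angular": [0, 0, -0.012], "fingers": 0.8},
    {"xyz": [0.56, 0.87, 0], "angular": [0, 0, -0.012], "fingers": 0.8},
    {"xyz": [0, 0, 0], "angular": [0, 0, 0], "fingers": 0.8},
  ],
)

```text
time_s: 10.1
eef_pos: [648.1, -161.4, 183.9]
tcp_rot: [-0.016, 3.14, 0.003]
ft_force: [-0.0, -0.4, -0.4]
finger_gap: 33.5
grasp_force: 40.8
```

Request:
carry_out(
  increments=[
    {"xyz": [0, -0.15, 0], "angular": [0, 0, 0], "fingers": 0.8},
    {"xyz": [0, 0, -0.8], "angular": [0, 0, 0], "fingers": 0.8},
    {"xyz": [0, 0, -0.8], "angular": [0, 0, 0], "fingers": 0.8},
    {"xyz": [0, 0, -0.8], "angular": [0, 0, 0], "fingers": 0.8},
    {"xyz": [0, 0, -0.7], "angular": [0, 0, 0], "fingers": 0.8},
    {"xyz": [0, 0, 0], "angular": [0, 0, 0], "fingers": 0.8},
    {"xyz": [0, 0, 0], "angular": [0, 0, 0], "fingers": 0.4},
    {"xyz": [0, 0, 0], "angular": [0, 0, 0], "fingers": 0.4},
    {"xyz": [0, 0, 0], "angular": [0, 0, 0], "fingers": 0.4},
    {"xyz": [0, 0, 0.8], "angular": [0, 0, 0], "fingers": 0.4},
    {"xyz": [0, 0, 1], "angular": [0, 0, 0], "fingers": 0.4},
    {"xyz": [0, 0, 1], "angular": [0, 0, 0], "fingers": 0.4},
  ],
)

```text
time_s: 11.3
eef_pos: [645.0, -173.3, 173.9]
tcp_rot: [0.008, -3.141, 0.001]
ft_force: [0.8, -0.4, 0.7]
finger_gap: 51.3
grasp_force: 0.0
```

Request:
carry_out(
  increments=[
    {"xyz": [0, 0, 0.3], "angular": [0, 0, 0], "fingers": 0.3},
    {"xyz": [0, 1, 0], "angular": [0, 0, 0], "fingers": 0.3},
    {"xyz": [0, 1, 0], "angular": [0, 0, 0], "fingers": 0.3},
    {"xyz": [0, 1, 0], "angular": [0, 0, 0], "fingers": 0.3},
    {"xyz": [0, 1, 0], "angular": [0, 0, 0], "fingers": 0.3},
    {"xyz": [0, 1, 0], "angular": [0, 0, 0], "fingers": 0.3},
    {"xyz": [0, 1, 0], "angular": [0, 0, 0], "fingers": 0.3},
    {"xyz": [0, 0.3, 0], "angular": [0, 0, 0.02], "fingers": 0.3},
    {"xyz": [0, 0, 0], "angular": [0, 0, 0], "fingers": 0.3},
    {"xyz": [0, 0, 0], "angular": [0, 0, 0], "fingers": 0.3},
  ],
)

```text
time_s: 12.3
eef_pos: [645.8, 78.7, 183.6]
tcp_rot: [-0.04, 3.141, -0.002]
ft_force: [0.7, -0.5, 0.8]
finger_gap: 59.9
grasp_force: 0.0
```

Run:
```python
from h import *
st(); c=cam('wrist'); W=cloud(c); z=W[...,2]; r=c['img'][...,2]
m=(z>43)&(z<58)&(np.hypot(W[...,0]-646,W[...,1]-84)<60)
P=W[m]; print(m.sum(),cv2.minAreaRect(P[:,:2].astype(np.float32)),np.percentile(P[:,2],[5,50,95]))
c=cam('top');W=cloud(c);z=W[...,2]
m=(np.hypot(W[...,0]-645.5,W[...,1]+168)<44)&(c['z_map']>0); print('tub z',np.percentile(z[m],[1,25,50,75,99]))
a=c['img'][140:240,310:460]; c=cam('scene'); b=c['img'][230:360,150:345]
cv2.imwrite('pics/t3.png',np.hstack([cv2.resize(a,(400,267)),cv2.resize(b,(400,267))]))
```

```text
{'time_s': 12.3, 'joints': [0.084, 0.251, 1.71, -0.001, 1.181, -1.513], 'eef_pos': [645.846, 78.735, 183.613], 'tcp_rot': [-0.04, 3.141, -0.002], 'ft_force': [0.657, -0.472, 0.828], 'finger_gap': 59.864, 'grasp_force': 0.0}
2142 ((644.4320068359375, 84.07479858398438), (83.49860382080078, 13.463459014892578), 2.1807985305786133) [47.37393952 49.21723402 50.48628011]
tub z [ 1.95956353  8.27841154 61.80341992 66.90912044 72.23012536]
```

View pics/t3.png

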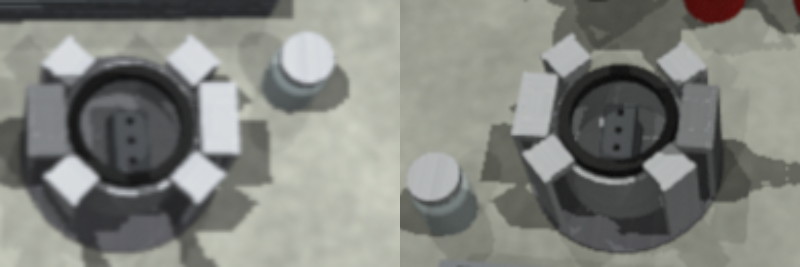

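Both brushes are in the tub, stacked with tops at about 70 mm, which is under the 90 mm limit. Now I'll grasp the lid bar.

Request:
carry_out(
  increments=[
    {"xyz": [-0.03, 0.13, -1], "angular": [0, 0, 0.012], "fingers": 0.3},
    {"xyz": [0, 0, -1], "angular": [0, 0, 0], "fingers": 0.3},
    {"xyz": [0, 0, -1], "angular": [0, 0, 0], "fingers": 0.4},
    {"xyz": [0, 0, -0.7], "angular": [0, 0, 0], "fingers": 0.5},
    {"xyz": [0, 0, -0.38], "angular": [0, 0, 0], "fingers": 0.5},
    {"xyz": [0, 0, 0], "angular": [0, 0, 0], "fingers": 0.5},
    {"xyz": [0, 0, 0], "angular": [0, 0, 0], "fingers": 1},
    {"xyz": [0, 0, 0], "angular": [0, 0, 0], "fingers": 1},
    {"xyz": [0, 0, 0], "angular": [0, 0, 0], "fingers": 1},
    {"xyz": [0, 0, 0], "angular": [0, 0, 0], "fingers": 1},
    {"xyz": [0, 0, 0], "angular": [0, 0, 0], "fingers": 1},
  ],
  grip_force=90,
)

```text
time_s: 13.55
eef_pos: [646.9, 85.2, 22.8]
tcp_rot: [-0.06, 3.136, -0.0]
ft_force: [0.5, -1.7, 6.5]
finger_gap: 12.6
grasp_force: 90.0
```

Request:
carry_out(
  increments=[
    {"xyz": [0, 0, 0.4], "angular": [0, 0, 0], "fingers": 1},
    {"xyz": [0, 0, 0.8], "angular": [0, 0, 0], "fingers": 1},
    {"xyz": [0, 0, 0.8], "angular": [0, 0, 0], "fingers": 1},
    {"xyz": [0, 0, 0.8], "angular": [0, 0, 0], "fingers": 1},
    {"xyz": [0, 0, 0.8], "angular": [0, 0, 0], "fingers": 1},
    {"xyz": [0, 0, 0.4], "angular": [0, 0, 0], "fingers": 1},
    {"xyz": [0, 0, 0], "angular": [0, 0, 0], "fingers": 1},
  ],
)

```text
time_s: 14.25
eef_pos: [646.6, 85.7, 184.0]
tcp_rot: [-0.06, 3.135, 0.001]
ft_force: [0.7, -0.0, -1.7]
finger_gap: 12.7
grasp_force: 88.7
```

Request:
carry_out(
  increments=[
    {"xyz": [0, -0.8, 0], "angular": [0, 0, -0.01], "fingers": 1},
    {"xyz": [0, -0.9, 0], "angular": [0, 0, -0.01], "fingers": 1},
    {"xyz": [0, -0.9, 0], "angular": [0, 0, -0.01], "fingers": 1},
    {"xyz": [0, -0.9, 0], "angular": [0, 0, -0.01], "fingers": 1},
    {"xyz": [0, -0.9, 0], "angular": [0, 0, 0], "fingers": 1},
    {"xyz": [0, -0.9, 0], "angular": [0, 0, 0], "fingers": 1},
    {"xyz": [0, -0.7, 0], "angular": [0, 0, 0], "fingers": 1},
    {"xyz": [0, -0.32, 0], "angular": [0, 0, 0], "fingers": 1},
    {"xyz": [0, 0, 0], "angular": [0, 0, 0], "fingers": 1},
    {"xyz": [0, 0, 0], "angular": [0, 0, 0], "fingers": 1},
  ],
)

```text
time_s: 15.25
eef_pos: [644.0, -166.4, 178.7]
tcp_rot: [-0.003, -3.139, -0.003]
ft_force: [1.1, 0.0, -2.7]
finger_gap: 12.3
grasp_force: 88.7
```

```bash
cat > lid.py <<'E'
from h import *
st()
for n in ('scene','top','wrist'):
    c=cam(n); W=cloud(c); z=W[...,2]; img=c['img'].astype(int)
    near=np.hypot(W[...,0]-645.5,W[...,1]+168)<130
    # collar blocks
    m=near&(z>115)&(z<129)&(img.min(-1)>120)&(np.abs(W[...,1]+168)>30)
    P=W[m][:,:2]
    if len(P)>50:
        L=P[P[:,1]>-168];R=P[P[:,1]<-168]
        for Q in (L,R):
            if len(Q)>50: print(n,'collar side',np.array(cv2.minAreaRect(Q.astype(np.float32))[0]).round(1), Q.min(0).round(),Q.max(0).round())
    m=near&(z>146)&(z<195)&(img.min(-1)>90)
    P=W[m]
    if len(P)>50: print(n,'lid z',np.percentile(P[:,2],[2,25,50,75,98]).round(1),'x',P[:,0].min().round(1),P[:,0].max().round(1),'y',P[:,1].min().round(1),P[:,1].max().round(1),len(P))
    i=c['img']; cv2.imwrite(f'pics/_{n}.png',i)
a=cv2.imread('pics/_scene.png')[200:360,130:345]; b=cv2.imread('pics/_wrist.png')
import time
cv2.imwrite('pics/l%d.png'%int(time.time()),np.hstack([cv2.resize(a,(400,300)),cv2.resize(b,(400,300))]))
E
python3 lid.py; ls pics/l*
```

```text
{'time_s': 15.25, 'joints': [-0.291, 0.282, 1.68, 0.001, 1.182, -1.86], 'eef_pos': [643.961, -166.433, 178.677], 'tcp_rot': [-0.003, -3.139, -0.003], 'ft_force': [1.091, 0.013, -2.702], 'finger_gap': 12.31, 'grasp_force': 88.682}
scene collar side [645.4 -98.1] [ 563. -132.] [726. -69.]
scene collar side [ 654.8 -241.7] [ 578. -268.] [ 726. -204.]
scene lid z [163.7 166.6 168.1 169.5 172.8] x 598.7 727.7 y -226.7 -106.4 1572
top collar side [672.  -81.3] [ 611. -111.] [726. -70.]
wrist collar side [628.4 -91.4] [ 562. -135.] [700. -70.]
wrist collar side [ 629.7 -245.2] [ 561. -268.] [ 702. -204.]
wrist lid z [169.  169.8 170.2 170.6 171.5] x 558.6 709.5 y -226.1 -106.7 40912
pics/l1796237222.png
```

Request:
carry_out(
  increments=[
    {"xyz": [0.04, -0.055, 0], "angular": [0, 0, 0], "fingers": 1},
    {"xyz": [0, 0, -0.4], "angular": [0, 0, 0], "fingers": 1},
    {"xyz": [0, 0, -0.4], "angular": [0, 0, 0], "fingers": 1},
    {"xyz": [0, 0, -0.3], "angular": [0, 0, 0], "fingers": 1},
    {"xyz": [0, 0, -0.2], "angular": [0, 0, 0], "fingers": 1},
    {"xyz": [0, 0, 0], "angular": [0, 0, 0], "fingers": 1},
    {"xyz": [0, 0, 0], "angular": [0, 0, 0], "fingers": 1},
  ],
)

```text
time_s: 16.1
eef_pos: [646.3, -169.8, 127.9]
tcp_rot: [-0.003, -3.141, -0.0]
ft_force: [-0.7, -0.2, -2.8]
finger_gap: 12.6
grasp_force: 88.9
```

```bash
python3 lid.py; ls pics/l*
```

```text
{'time_s': 16.1, 'joints': [-0.294, 0.329, 1.718, -0.0, 1.095, -1.863], 'eef_pos': [646.274, -169.766, 127.947], 'tcp_rot': [-0.003, -3.141, -0.0], 'ft_force': [-0.747, -0.224, -2.79], 'finger_gap': 12.581, 'grasp_force': 88.887}
scene collar side [ 645.  -103.6] [ 564. -138.] [726. -69.]
scene collar side [ 654.4 -236.2] [ 576. -268.] [ 728. -198.]
top collar side [672.9 -84.3] [ 611. -114.] [729. -70.]
wrist collar side [ 636.5 -103.6] [ 562. -138.] [711. -69.]
wrist collar side [ 641.8 -233.3] [ 561. -269.] [ 722. -198.]
wrist lid z [149.1 161.5 165.5 180.7 192.8] x 604.9 677.6 y -218.9 -122.9 251
pics/l1796237222.png
pics/l1796237237.png
```

Request:
carry_out(
  increments=[
    {"xyz": [0, 0, -0.15], "angular": [0, 0, 0], "fingers": 1},
    {"xyz": [0, 0, -0.15], "angular": [0, 0, 0], "fingers": 1},
    {"xyz": [0, 0, 0], "angular": [0, 0, 0], "fingers": 1},
    {"xyz": [0, 0, 0], "angular": [0, 0, 0], "fingers": 1},
  ],
)

```text
time_s: 16.65
eef_pos: [647.6, -170.2, 117.9]
tcp_rot: [0.003, 3.139, -0.002]
ft_force: [-0.3, -0.9, 6.5]
finger_gap: 12.5
grasp_force: 90.0
```

Request:
carry_out(
  increments=[
    {"xyz": [0, 0, -0.06], "angular": [0, 0, 0], "fingers": 1},
    {"xyz": [0, 0, 0], "angular": [0, 0, 0], "fingers": 1},
    {"xyz": [0, 0, 0], "angular": [0, 0, 0], "fingers": 1},
  ],
)

```text
time_s: 16.95
eef_pos: [647.6, -170.2, 116.0]
tcp_rot: [0.003, 3.138, -0.002]
ft_force: [-2.0, 0.0, 7.1]
finger_gap: 12.7
grasp_force: 90.1
```

Request:
carry_out(
  increments=[
    {"xyz": [0, 0, -0.02], "angular": [0, 0, -0.1], "fingers": 1},
    {"xyz": [0, 0, 0], "angular": [0, 0, -0.1], "fingers": 1},
    {"xyz": [0, 0, 0], "angular": [0, 0, -0.1], "fingers": 1},
    {"xyz": [0, 0, 0], "angular": [0, 0, -0.1], "fingers": 1},
    {"xyz": [0, 0, 0], "angular": [0, 0, -0.1], "fingers": 1},
    {"xyz": [0, 0, 0], "angular": [0, 0, -0.1], "fingers": 1},
  ],
)

```text
time_s: 17.55
eef_pos: [648.2, -170.4, 115.6]
tcp_rot: [0.934, 2.994, -0.001]
ft_force: [0.2, -0.9, 7.4]
finger_gap: 12.6
grasp_force: 90.4
```

Request:
carry_out(
  increments=[
    {"xyz": [0, 0, 0], "angular": [0, 0, -0.12], "fingers": 1},
    {"xyz": [0, 0, 0], "angular": [0, 0, -0.12], "fingers": 1},
    {"xyz": [0, 0, 0], "angular": [0, 0, -0.12], "fingers": 1},
    {"xyz": [0, 0, 0], "angular": [0, 0, -0.12], "fingers": 1},
    {"xyz": [0, 0, 0], "angular": [0, 0, -0.12], "fingers": 1},
    {"xyz": [0, 0, 0], "angular": [0, 0, -0.12], "fingers": 1},
    {"xyz": [0, 0, 0], "angular": [0, 0, -0.12], "fingers": 1},
    {"xyz": [0, 0, 0], "angular": [0, 0, -0.12], "fingers": 1},
    {"xyz": [0, 0, 0], "angular": [0, 0, 0], "fingers": 1},
    {"xyz": [0, 0, 0], "angular": [0, 0, 0], "fingers": 1},
  ],
)

```text
time_s: 18.55
eef_pos: [648.0, -170.4, 115.6]
tcp_rot: [2.209, 2.228, 0.003]
ft_force: [0.8, -0.3, 7.9]
finger_gap: 12.5
grasp_force: 90.3
```

Request:
carry_out(
  increments=[
    {"xyz": [0, 0, 0.1], "angular": [0, 0, 0], "fingers": 1},
    {"xyz": [0, 0, 0.08], "angular": [0, 0, 0], "fingers": 1},
    {"xyz": [0, 0, 0], "angular": [0, 0, 0], "fingers": 1},
    {"xyz": [0, 0, 0], "angular": [0, 0, 0], "fingers": 0.6},
    {"xyz": [0, 0, 0], "angular": [0, 0, 0], "fingers": 0.5},
    {"xyz": [0, 0, 0], "angular": [0, 0, 0], "fingers": 0.5},
    {"xyz": [0, 0, 0.5], "angular": [0, 0, 0], "fingers": 0.5},
    {"xyz": [0, 0, 1], "angular": [0, 0, 0], "fingers": 0.5},
    {"xyz": [0, 0, 1], "angular": [0, 0, 0], "fingers": 0.5},
    {"xyz": [-0.5, 0.5, 0.6], "angular": [0, 0, 0], "fingers": 0.5},
    {"xyz": [-1, 0, 0], "angular": [0, 0, 0], "fingers": 0.5},
    {"xyz": [-1, 0, 0], "angular": [0, 0, 0], "fingers": 0.5},
  ],
)

```text
time_s: 19.75
eef_pos: [545.8, -149.3, 244.8]
tcp_rot: [2.209, 2.232, 0.001]
ft_force: [-0.5, -0.5, -0.3]
finger_gap: 42.7
grasp_force: 0.0
```

```bash
cat > chk.py <<'E'
from h import *
st()
for n in ('scene','wrist'):
    c=cam(n); W=cloud(c); z=W[...,2]; img=c['img'].astype(int)
    d=np.hypot(W[...,0]-645,W[...,1]+168.5)
    m=(d<63)&(img.max(-1)<75)&(z>140)&(z<165); P=W[m]
    if len(P)>30: print(n,'bar',cv2.minAreaRect(P[:,:2].astype(np.float32)),np.percentile(P[:,2],[5,50,95]).round(1))
    m=(d<58)&(img.min(-1)>90)&(z>100)&(z<135); P=W[m]
    if len(P)>30: print(n,'disc z',np.percentile(P[:,2],[2,25,50,75,98]).round(1),'y',P[:,1].min(),P[:,1].max(), 'plane',np.linalg.lstsq(np.c_[P[:,:2]-[645,-168],np.ones(len(P))],P[:,2],rcond=None)[0].round(3))
    cv2.imwrite(f'pics/_{n}.png',c['img'])
a=cv2.imread('pics/_scene.png')[210:350,140:340]; b=cv2.imread('pics/_wrist.png')
cv2.imwrite('pics/lock.png',np.hstack([cv2.resize(a,(400,300)),cv2.resize(b,(400,300))]))
E
python3 chk.py
```

```text
{'time_s': 19.75, 'joints': [-0.311, 0.049, 1.826, -0.0, 1.266, -0.321], 'eef_pos': [545.826, -149.265, 244.827], 'tcp_rot': [2.209, 2.232, 0.001], 'ft_force': [-0.456, -0.511, -0.273], 'finger_gap': 42.744, 'grasp_force': 0.0}
scene bar ((649.3431396484375, -167.23092651367188), (15.043655395507812, 81.06961059570312), 0.15724816918373108) [142.4 148.5 152.6]
scene disc z [109.  111.9 113.4 114.8 118.1] y -226.17235981378937 -110.73145360086875 plane [-2.0000e-03  2.0000e-03  1.1338e+02]
wrist bar ((645.849365234375, -169.03155517578125), (14.271036148071289, 82.99732208251953), 0.8797395825386047) [142.  150.1 151.5]
wrist disc z [113.1 114.2 114.6 115.1 116.1] y -226.46577617939272 -110.85647779948593 plane [ 2.0000e-03 -4.0000e-03  1.1465e+02]
```

View pics/lock.png

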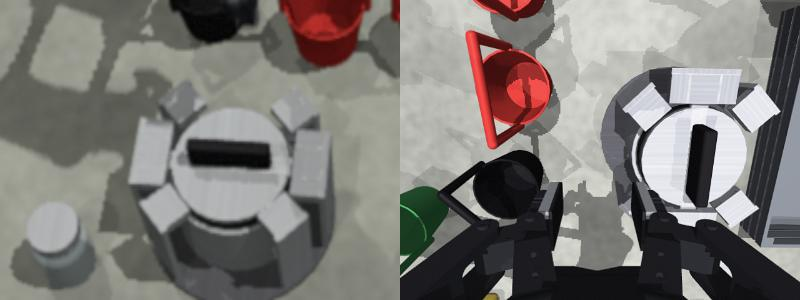

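The lid reads 114.6 mm at the disc top, so its origin is about 101 mm. It is level with the bar along y, so it is locked. Next I'll locate the hooks.

Run:
```python
from h import *
for n in ('top','scene'):
    c=cam(n); W=cloud(c); z=W[...,2]
    m=(z>178)&(z<245)&(W[...,1]>255)&(W[...,1]<362)&(W[...,0]>250)&(W[...,0]<800)
    img=c['img'].astype(int); m&=(img.max(-1)-img.min(-1)<40)
    nn,l,s,ce=cv2.connectedComponentsWithStats(m.astype(np.uint8),connectivity=8)
    print(n)
    for i in range(1,nn):
        if s[i,4]<20: continue
        P=W[l==i]; 
        f=np.polyfit(P[:,1],P[:,0],1)
        lo=P[P[:,1]<P[:,1].min()+8]
        k=[(round(y), round(float(np.median(P[abs(P[:,1]-y)<5,2])))) for y in range(275,365,10) if (abs(P[:,1]-y)<5).sum()>2]
        print('px',ce[i].round(),s[i,4],'x@300',np.polyval(f,300).round(1),'slope',f[0].round(3),'ymin',P[:,1].min().round(),'prof',k)
    # rail / board
    for x in range(300,780,80):
        m=(abs(W[...,0]-x)<6)&(z>215)&(z<250)&(W[...,1]>340)&(W[...,1]<400)
        P=W[m]; 
        if len(P)>5:
            q=P[P[:,2]>238]; print('x',x,'board front y',q[:,1].min().round() if len(q) else None,'z',np.median(q[:,2]).round() if len(q) else None)
```

```text
top
px [144. 242.] 2046 x@300 492.6 slope -0.069 ymin 255.0 prof [(275, 200), (285, 197), (295, 201), (305, 205), (315, 209), (325, 214), (335, 219), (345, 226), (355, 234)]
x 300 board front y 363.0 z 246.0
x 380 board front y 348.0 z 246.0
x 460 board front y 350.0 z 247.0
x 540 board front y 364.0 z 247.0
x 620 board front y 350.0 z 246.0
x 700 board front y 366.0 z 247.0
scene
px [509. 218.] 2482 x@300 505.5 slope 0.151 ymin 255.0 prof [(275, 197), (285, 194), (295, 199), (305, 203), (315, 208), (325, 212), (335, 217), (345, 222), (355, 231)]
x 300 board front y 364.0 z 245.0
x 380 board front y 351.0 z 245.0
x 460 board front y 350.0 z 245.0
x 540 board front y 365.0 z 245.0
x 620 board front y 352.0 z 245.0
x 700 board front y 365.0 z 246.0
```

Run:
```python
from h import *
for n in ('top','scene'):
    c=load(n); W=cloud(c); z=W[...,2]
    m=(z>180)&(z<225)&(W[...,1]>225)&(W[...,1]<330)&(W[...,0]>250)&(W[...,0]<800)
    img=c['img'].astype(int); m&=(img.max(-1)-img.min(-1)<40)
    nn,l,s,ce=cv2.connectedComponentsWithStats(m.astype(np.uint8),connectivity=8)
    print(n)
    for i in range(1,nn):
        if s[i,4]<20: continue
        P=W[l==i]; f=np.polyfit(P[:,1],P[:,0],1)
        k=[(y, round(float(np.median(P[abs(P[:,1]-y)<4,2])))) for y in range(230,332,8) if (abs(P[:,1]-y)<4).sum()>2]
        # V fit: two lines
        right=P[P[:,1]>298]; g=np.polyfit(right[:,1],right[:,2],1)
        print('px',ce[i].round(),s[i,4],'x@285',np.polyval(f,285).round(1),'slope',f[0].round(3),'ymin',P[:,1].min().round(),'y@z200',((200-g[1])/g[0]).round(1),g.round(3),'prof',k)
```

```text
top
px [167. 172.] 126 x@285 656.6 slope 0.006 ymin 247.0 y@z200 292.4 [ 0.444 70.217] prof [(246, 219), (254, 217), (262, 211), (270, 206), (278, 199), (286, 196), (294, 201), (302, 205), (310, 207), (318, 212), (326, 215)]
px [166. 196.] 128 x@285 600.3 slope 0.01 ymin 245.0 y@z200 293.8 [ 0.425 75.162] prof [(246, 220), (254, 219), (262, 210), (270, 205), (278, 198), (286, 199), (294, 201), (302, 203), (310, 207), (318, 209), (326, 214)]
px [165. 231.] 127 x@285 516.3 slope -0.003 ymin 246.0 y@z200 293.7 [ 0.457 65.656] prof [(246, 219), (254, 217), (262, 211), (270, 204), (278, 198), (286, 197), (294, 201), (302, 204), (310, 206), (318, 211), (326, 214)]
px [164. 256.] 132 x@285 460.2 slope -0.001 ymin 246.0 y@z200 289.5 [ 0.381 89.556] prof [(246, 219), (254, 217), (262, 212), (270, 203), (278, 196), (286, 198), (294, 202), (302, 205), (310, 207), (318, 210), (326, 215)]
px [162. 286.] 137 x@285 390.4 slope -0.001 ymin 244.0 y@z200 295.8 [ 0.492 54.461] prof [(246, 219), (254, 216), (262, 212), (270, 203), (278, 198), (286, 194), (294, 200), (302, 203), (310, 205), (318, 210), (
[... 866 characters left out ...]
(310, 205), (318, 208), (326, 212)]
px [487. 222.] 182 x@285 518.8 slope -0.007 ymin 246.0 y@z200 297.9 [ 0.438 69.483] prof [(246, 217), (254, 213), (262, 207), (270, 200), (278, 196), (286, 195), (294, 197), (302, 202), (310, 205), (318, 210), (326, 212)]
px [490. 259.] 194 x@285 602.7 slope -0.01 ymin 245.0 y@z200 300.1 [ 0.472 58.224] prof [(246, 217), (254, 214), (262, 208), (270, 200), (278, 195), (286, 195), (294, 198), (302, 200), (310, 205), (318, 209), (326, 212)]
px [492. 285.] 202 x@285 658.6 slope -0.011 ymin 246.0 y@z200 299.2 [ 0.458 63.051] prof [(246, 217), (254, 214), (262, 207), (270, 202), (278, 195), (286, 194), (294, 197), (302, 202), (310, 206), (318, 209), (326, 211)]
```

Hook seats are at x≈364, 489.5 and 629.5, y≈281, z 200. The prong profile matches: tips at y 246 and the V bottom at about 195 for the wire top. I'll take the pail nearest the shelf first.

Request:
carry_out(
  increments=[
    {"xyz": [-0.15, 0.85, 0], "angular": [0, 0, 0.07], "fingers": 0.4},
    {"xyz": [-0.15, 0.85, 0], "angular": [0, 0, 0.07], "fingers": 0.4},
    {"xyz": [-0.15, 0.85, 0], "angular": [0, 0, 0.07], "fingers": 0.4},
    {"xyz": [-0.15, 0.85, 0], "angular": [0, 0, 0.07], "fingers": 0.4},
    {"xyz": [-0.15, 0.85, 0], "angular": [0, 0, 0.07], "fingers": 0.4},
    {"xyz": [-0.15, 0.85, 0], "angular": [0, 0, 0.07], "fingers": 0.4},
    {"xyz": [-0.15, 0.85, 0], "angular": [0, 0, 0.07], "fingers": 0.4},
    {"xyz": [-0.15, 0.85, 0], "angular": [0, 0, 0.07], "fingers": 0.4},
    {"xyz": [-0.06, 0.85, 0], "angular": [0, 0, 0.07], "fingers": 0.4},
    {"xyz": [0, 0.1, 0], "angular": [0, 0, 0], "fingers": 0.4},
    {"xyz": [0, 0, 0], "angular": [0, 0, 0], "fingers": 0.4},
  ],
  grip_force=60,
)

```text
time_s: 21.05
eef_pos: [496.6, 161.5, 243.9]
tcp_rot: [1.409, 2.808, -0.0]
ft_force: [-0.2, -0.1, -1.1]
finger_gap: 51.5
grasp_force: 0.0
```

```bash
cat > pail.py <<'E'
from h import *
st()
s=read_state(); a=np.array(s['tcp_rot']); R=cv2.Rodrigues(a)[0]; print('closing deg',np.degrees(np.arctan2(R[1,1],R[0,1])).round(1),'tilt',R[:,2].round(3))
for n in ('top','scene','wrist'):
    c=cam(n); W=cloud(c); z=W[...,2]; i=c['img'].astype(int)
    m=(i[...,2]>90)&(i[...,1]<80)&(i[...,0]<80)&(z>140)&(W[...,1]<420)
    nn,l,st_,ce=cv2.connectedComponentsWithStats(m.astype(np.uint8))
    for k in range(1,nn):
        if st_[k,4]<40: continue
        P=W[l==k]; top=np.percentile(P[:,2],97); P=P[P[:,2]>top-9]
        (cx,cy),(w,h),g=cv2.minAreaRect(P[:,:2].astype(np.float32))
        print(n,'bar',round(cx,1),round(cy,1),'len',round(max(w,h)),round(min(w,h)),'ang',round(g if w>h else g+90,1),'z',round(top,1))
E
python3 pail.py
```

```text
{'time_s': 21.05, 'joints': [0.267, -0.035, 1.912, -0.0, 1.265, -0.374], 'eef_pos': [496.607, 161.483, 243.908], 'tcp_rot': [1.409, 2.808, -0.0], 'ft_force': [-0.157, -0.087, -1.118], 'finger_gap': 51.482, 'grasp_force': 0.0}
closing deg 36.7 tilt [-0. -0. -1.]
top bar 644.5 407.3 len 111 24 ang 0.2 z 323.3
top bar 413.5 78.6 len 3 0 ang 0.3 z 627.4
top bar 464.3 177.1 len 40 35 ang 43.0 z 164.5
top bar 429.5 32.7 len 102 10 ang 102.5 z 163.9
top bar 432.6 -94.2 len 105 10 ang 95.4 z 163.5
scene bar 434.4 -93.4 len 102 12 ang 94.1 z 161.2
scene bar 430.7 33.6 len 103 12 ang 101.1 z 161.8
scene bar 510.5 171.3 len 105 46 ang 125.1 z 161.7
scene bar 647.7 407.7 len 113 24 ang 0.3 z 320.9
wrist bar 494.0 161.1 len 104 10 ang 126.2 z 160.4
wrist bar 426.7 73.8 len 129 27 ang 85.5 z 160.6
```

Request:
carry_out(
  increments=[
    {"xyz": [-0.06, 0, -0.8], "angular": [0, 0, -0.01], "fingers": 0.4},
    {"xyz": [0, 0, -0.8], "angular": [0, 0, 0], "fingers": 0.4},
    {"xyz": [0, 0, -0.7], "angular": [0, 0, 0], "fingers": 0.4},
    {"xyz": [0, 0, -0.4], "angular": [0, 0, 0], "fingers": 0.4},
    {"xyz": [0, 0, 0], "angular": [0, 0, 0], "fingers": 0.5},
    {"xyz": [0, 0, 0], "angular": [0, 0, 0], "fingers": 1},
    {"xyz": [0, 0, 0], "angular": [0, 0, 0], "fingers": 1},
    {"xyz": [0, 0, 0], "angular": [0, 0, 0], "fingers": 1},
    {"xyz": [0, 0, 0], "angular": [0, 0, 0], "fingers": 1},
    {"xyz": [0, 0, 0], "angular": [0, 0, 0], "fingers": 1},
  ],
)

```text
time_s: 22.2
eef_pos: [495.0, 160.6, 137.8]
tcp_rot: [1.424, 2.797, 0.004]
ft_force: [1.6, 0.2, 5.9]
finger_gap: 7.7
grasp_force: 58.9
```

Request:
carry_out(
  increments=[
    {"xyz": [0, 0, 0.3], "angular": [0, 0, 0], "fingers": 1},
    {"xyz": [0, 0, 0.6], "angular": [0, 0, 0], "fingers": 1},
    {"xyz": [0, 0, 0.6], "angular": [0, 0, 0], "fingers": 1},
    {"xyz": [0, 0, 0.6], "angular": [0, 0, 0], "fingers": 1},
    {"xyz": [0.4, 0, 0], "angular": [0, 0, 0.117], "fingers": 1},
    {"xyz": [0.45, 0, 0], "angular": [0, 0, 0.117], "fingers": 1},
    {"xyz": [0.45, 0, 0], "angular": [0, 0, 0.117], "fingers": 1},
    {"xyz": [0.45, 0, 0], "angular": [0, 0, 0.117], "fingers": 1},
    {"xyz": [0.45, 0, 0], "angular": [0, 0, 0.117], "fingers": 1},
    {"xyz": [0.45, 0, 0], "angular": [0, 0, 0.117], "fingers": 1},
    {"xyz": [0.45, 0, 0], "angular": [0, 0, 0.117], "fingers": 1},
    {"xyz": [0.29, 0, 0], "angular": [0, 0, 0.117], "fingers": 1},
  ],
)

```text
time_s: 23.4
eef_pos: [629.3, 160.2, 219.6]
tcp_rot: [-0.002, -3.14, 0.0]
ft_force: [-0.3, 0.1, -1.1]
finger_gap: 7.5
grasp_force: 58.8
```

```bash
python3 pail.py
```

```text
{'time_s': 23.4, 'joints': [0.211, 0.224, 1.674, 0.0, 1.245, -1.359], 'eef_pos': [629.333, 160.244, 219.64], 'tcp_rot': [-0.002, -3.14, 0.0], 'ft_force': [-0.268, 0.071, -1.142], 'finger_gap': 7.462, 'grasp_force': 58.78}
closing deg 89.9 tilt [-0.002 -0.    -1.   ]
top bar 644.9 407.1 len 111 25 ang 0.1 z 323.9
top bar 429.4 32.8 len 102 10 ang 101.4 z 164.4
top bar 432.5 -94.0 len 104 10 ang 94.2 z 164.2
scene bar 434.7 -93.4 len 101 13 ang 93.9 z 161.7
scene bar 431.0 33.8 len 103 11 ang 101.9 z 162.0
scene bar 646.9 407.5 len 112 24 ang 0.1 z 321.0
scene bar 648.9 159.4 len 73 11 ang 1.4 z 243.5
scene bar 679.9 155.8 len 5 1 ang 10.8 z 185.7
wrist bar 622.8 166.1 len 95 22 ang 179.9 z 241.8
```

Request:
carry_out(
  increments=[
    {"xyz": [0, 0.2, 0.05], "angular": [0, 0, 0], "fingers": 1},
    {"xyz": [0, 0.35, 0], "angular": [0, 0, 0], "fingers": 1},
    {"xyz": [0, 0.35, 0], "angular": [0, 0, 0], "fingers": 1},
    {"xyz": [0, 0.35, 0], "angular": [0, 0, 0], "fingers": 1},
    {"xyz": [0, 0.35, 0], "angular": [0, 0, 0], "fingers": 1},
    {"xyz": [0, 0.35, 0], "angular": [0, 0, 0], "fingers": 1},
    {"xyz": [0, 0.35, 0], "angular": [0, 0, 0], "fingers": 1},
    {"xyz": [0, 0.35, 0], "angular": [0, 0, 0], "fingers": 1},
    {"xyz": [0, 0.25, 0], "angular": [0, 0, 0], "fingers": 1},
    {"xyz": [0, 0.12, 0], "angular": [0, 0, 0], "fingers": 1},
    {"xyz": [0, 0, 0], "angular": [0, 0, 0], "fingers": 1},
  ],
)

```text
time_s: 24.65
eef_pos: [629.0, 281.7, 222.0]
tcp_rot: [-0.008, -3.142, 0.0]
ft_force: [-0.3, -0.6, -1.6]
finger_gap: 7.7
grasp_force: 58.8
```

```bash
python3 pail.py | grep -v top
python3 - <<'E'
from h import *
i=load('scene')['img']; cv2.imwrite('pics/h1.png',cv2.resize(i[140:380,330:600],None,fx=2.4,fy=2.4))
E
```

```text
{'time_s': 24.65, 'joints': [0.385, 0.296, 1.581, -0.0, 1.265, -1.181], 'eef_pos': [629.012, 281.747, 221.974], 'tcp_rot': [-0.008, -3.142, 0.0], 'ft_force': [-0.252, -0.57, -1.629], 'finger_gap': 7.737, 'grasp_force': 58.762}
closing deg 89.7 tilt [-0. -0. -1.]
scene bar 433.9 -93.5 len 102 13 ang 94.6 z 162.3
scene bar 430.5 33.5 len 103 12 ang 101.5 z 161.4
scene bar 645.1 407.6 len 115 25 ang 180.0 z 320.9
scene bar 655.2 281.7 len 53 8 ang 175.5 z 245.5
scene bar 627.5 257.2 len 91 43 ang 177.4 z 161.9
scene bar 681.9 283.3 len 3 1 ang 125.5 z 196.9
wrist bar 622.1 280.4 len 94 12 ang 179.0 z 244.4
wrist bar 593.6 257.0 len 49 8 ang 126.6 z 159.8
wrist bar 603.5 247.5 len 20 2 ang 145.5 z 151.5
wrist bar 632.1 313.9 len 57 27 ang 13.4 z 159.2
wrist bar 643.3 241.9 len 42 8 ang 24.6 z 159.4
```

View pics/h1.png

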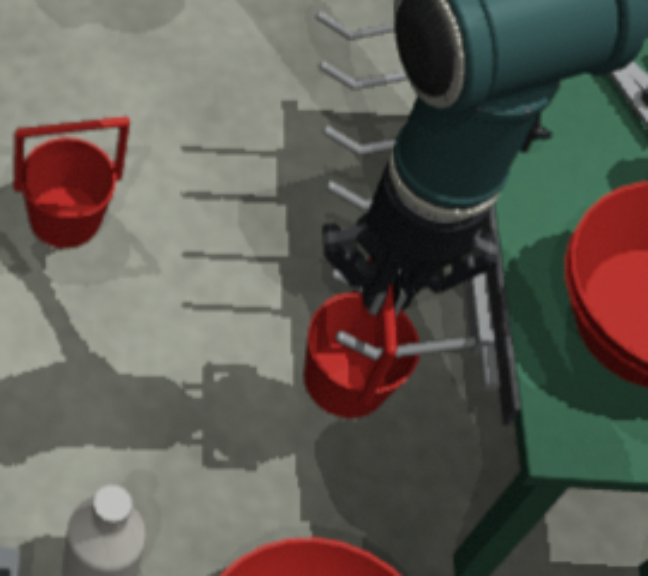

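The pail's rim is below and its bar above the prong at crop (360,345), aligned with hook 3. Now I'll lower it.

Request:
carry_out(
  increments=[
    {"xyz": [0, 0, -0.2], "angular": [0, 0, 0], "fingers": 1},
    {"xyz": [0, 0, -0.25], "angular": [0, 0, 0], "fingers": 1},
    {"xyz": [0, 0, -0.25], "angular": [0, 0, 0], "fingers": 1},
    {"xyz": [0, 0, -0.15], "angular": [0, 0, 0], "fingers": 1},
    {"xyz": [0, 0, -0.1], "angular": [0, 0, 0], "fingers": 1},
    {"xyz": [0, 0, 0], "angular": [0, 0, 0], "fingers": 1},
    {"xyz": [0, 0, 0], "angular": [0, 0, 0], "fingers": 1},
  ],
)

```text
time_s: 25.5
eef_pos: [629.2, 281.5, 184.2]
tcp_rot: [0.009, 3.141, 0.001]
ft_force: [-0.5, 0.8, -0.7]
finger_gap: 7.9
grasp_force: 58.9
```

Request:
carry_out(
  increments=[
    {"xyz": [0, 0, -0.04], "angular": [0, 0, 0], "fingers": 1},
    {"xyz": [0, 0, 0], "angular": [0, 0, 0], "fingers": 0.85},
    {"xyz": [0, 0, 0], "angular": [0, 0, 0], "fingers": 0.7},
    {"xyz": [0, 0, 0], "angular": [0, 0, 0], "fingers": 0.6},
    {"xyz": [0, 0, 0], "angular": [0, 0, 0], "fingers": 0.6},
    {"xyz": [0, 0, 0], "angular": [0, 0, 0], "fingers": 0.6},
    {"xyz": [0, 0, 0.3], "angular": [0, 0, 0], "fingers": 0.6},
    {"xyz": [0, 0, 0.6], "angular": [0, 0, 0], "fingers": 0.6},
    {"xyz": [0, 0, 0.8], "angular": [0, 0, 0], "fingers": 0.6},
    {"xyz": [0, 0, 0.8], "angular": [0, 0, 0], "fingers": 0.6},
    {"xyz": [0, 0, 0], "angular": [0, 0, 0], "fingers": 0.6},
  ],
)

```text
time_s: 26.6
eef_pos: [632.0, 282.3, 290.7]
tcp_rot: [0.009, 3.13, 0.007]
ft_force: [0.5, -0.3, 0.4]
finger_gap: 33.8
grasp_force: 0.0
```

```bash
python3 pail.py
```

```text
{'time_s': 26.6, 'joints': [0.384, 0.26, 1.5, -0.0, 1.369, -1.181], 'eef_pos': [632.047, 282.301, 290.684], 'tcp_rot': [0.009, 3.13, 0.007], 'ft_force': [0.469, -0.343, 0.444], 'finger_gap': 33.808, 'grasp_force': 0.0}
closing deg 89.7 tilt [ 0.011  0.004 -1.   ]
top bar 497.0 267.5 len 11 2 ang 16.6 z 663.5
top bar 499.9 167.9 len 5 0 ang 19.7 z 641.3
top bar 429.3 33.1 len 101 10 ang 101.9 z 164.6
top bar 432.8 -93.7 len 104 10 ang 94.5 z 163.5
scene bar 434.4 -93.4 len 102 12 ang 94.0 z 161.9
scene bar 431.4 34.3 len 103 11 ang 102.4 z 161.3
scene bar 644.7 407.8 len 113 24 ang 179.7 z 320.9
scene bar 633.1 273.4 len 101 29 ang 0.8 z 207.1
wrist bar 627.3 281.6 len 104 10 ang 0.1 z 205.7
wrist bar 638.7 263.9 len 3 0 ang 171.8 z 322.4
wrist bar 642.4 385.6 len 98 27 ang 44.2 z 306.3
wrist bar 618.0 273.6 len 15 8 ang 59.6 z 364.3
```

Pail 1 hangs at the seat, with bar centre (627,282,201). Next is pail B.

Request:
carry_out(
  increments=[
    {"xyz": [-0.5, -0.62, 0], "angular": [0, 0, -0.136], "fingers": 0.5},
    {"xyz": [-0.5, -0.62, 0], "angular": [0, 0, -0.136], "fingers": 0.5},
    {"xyz": [-0.5, -0.62, 0], "angular": [0, 0, -0.136], "fingers": 0.5},
    {"xyz": [-0.5, -0.62, 0], "angular": [0, 0, -0.136], "fingers": 0.5},
    {"xyz": [-0.5, -0.62, 0], "angular": [0, 0, -0.136], "fingers": 0.5},
    {"xyz": [-0.5, -0.62, -0.2], "angular": [0, 0, -0.136], "fingers": 0.5},
    {"xyz": [-0.5, -0.62, -0.2], "angular": [0, 0, -0.136], "fingers": 0.4},
    {"xyz": [-0.5, -0.62, -0.2], "angular": [0, 0, -0.136], "fingers": 0.4},
    {"xyz": [-0.5, -0.62, -0.2], "angular": [0, 0, -0.136], "fingers": 0.4},
    {"xyz": [-0.55, -0.62, -0.2], "angular": [0, 0, -0.136], "fingers": 0.4},
    {"xyz": [0, 0, 0], "angular": [0, 0, 0], "fingers": 0.4},
    {"xyz": [0, 0, 0], "angular": [0, 0, 0], "fingers": 0.4},
  ],
)

```text
time_s: 27.95
eef_pos: [426.0, 32.8, 241.1]
tcp_rot: [-1.981, -2.436, 0.002]
ft_force: [0.3, -0.3, -0.7]
finger_gap: 51.3
grasp_force: 0.0
```

```bash
python3 pail.py|grep -v top
```

```text
{'time_s': 27.95, 'joints': [0.018, -0.227, 2.085, 0.0, 1.285, -0.187], 'eef_pos': [426.027, 32.839, 241.136], 'tcp_rot': [-1.981, -2.436, 0.002], 'ft_force': [0.322, -0.347, -0.715], 'finger_gap': 51.289, 'grasp_force': 0.0}
closing deg 11.7 tilt [-0.002  0.    -1.   ]
scene bar 433.5 -93.4 len 101 13 ang 95.2 z 161.7
scene bar 430.8 33.7 len 102 13 ang 101.9 z 161.6
scene bar 647.5 407.7 len 114 24 ang 0.5 z 320.5
scene bar 630.3 282.7 len 104 11 ang 0.4 z 207.6
wrist bar 428.3 33.2 len 106 10 ang 101.6 z 160.4
wrist bar 426.1 -29.5 len 143 9 ang 94.5 z 160.4
```

Request:
carry_out(
  increments=[
    {"xyz": [0.06, 0.01, -0.8], "angular": [0, 0, 0], "fingers": 0.4},
    {"xyz": [0, 0, -0.8], "angular": [0, 0, 0], "fingers": 0.4},
    {"xyz": [0, 0, -0.7], "angular": [0, 0, 0], "fingers": 0.4},
    {"xyz": [0, 0, -0.32], "angular": [0, 0, 0], "fingers": 0.4},
    {"xyz": [0, 0, 0], "angular": [0, 0, 0], "fingers": 0.5},
    {"xyz": [0, 0, 0], "angular": [0, 0, 0], "fingers": 1},
    {"xyz": [0, 0, 0], "angular": [0, 0, 0], "fingers": 1},
    {"xyz": [0, 0, 0], "angular": [0, 0, 0], "fingers": 1},
    {"xyz": [0, 0, 0], "angular": [0, 0, 0], "fingers": 1},
    {"xyz": [0, 0, 0], "angular": [0, 0, 0], "fingers": 1},
  ],
)

```text
time_s: 29.1
eef_pos: [430.8, 33.5, 139.5]
tcp_rot: [1.981, 2.435, 0.003]
ft_force: [-1.8, -0.0, 4.9]
finger_gap: 8.0
grasp_force: 58.8
```

Request:
carry_out(
  increments=[
    {"xyz": [0, 0, 0.3], "angular": [0, 0, 0], "fingers": 1},
    {"xyz": [0, 0, 0.6], "angular": [0, 0, 0], "fingers": 1},
    {"xyz": [0, 0, 0.6], "angular": [0, 0, 0], "fingers": 1},
    {"xyz": [0, 0, 0.65], "angular": [0, 0, 0], "fingers": 1},
    {"xyz": [0, 0, 0], "angular": [0, 0, 0], "fingers": 1},
  ],
)

```text
time_s: 29.6
eef_pos: [432.1, 33.5, 228.2]
tcp_rot: [1.979, 2.432, 0.008]
ft_force: [1.5, -0.1, -2.0]
finger_gap: 7.4
grasp_force: 58.8
```

Request:
carry_out(
  increments=[
    {"xyz": [0.15, 0.3, 0], "angular": [0, 0, 0.136], "fingers": 1},
    {"xyz": [0.15, 0.3, 0], "angular": [0, 0, 0.136], "fingers": 1},
    {"xyz": [0.15, 0.3, 0], "angular": [0, 0, 0.136], "fingers": 1},
    {"xyz": [0.15, 0.3, 0], "angular": [0, 0, 0.136], "fingers": 1},
    {"xyz": [0.15, 0.3, 0], "angular": [0, 0, 0.136], "fingers": 1},
    {"xyz": [0.15, 0.3, 0], "angular": [0, 0, 0.136], "fingers": 1},
    {"xyz": [0.15, 0.3, 0], "angular": [0, 0, 0.136], "fingers": 1},
    {"xyz": [0.15, 0.3, 0], "angular": [0, 0, 0.136], "fingers": 1},
    {"xyz": [0.15, 0.3, 0], "angular": [0, 0, 0.136], "fingers": 1},
    {"xyz": [0.18, 0.3, 0], "angular": [0, 0, 0.136], "fingers": 1},
    {"xyz": [0, 0, 0], "angular": [0, 0, 0], "fingers": 1},
    {"xyz": [0, 0, 0], "angular": [0, 0, 0], "fingers": 1},
  ],
)

```text
time_s: 30.8
eef_pos: [489.8, 153.2, 222.7]
tcp_rot: [-0.013, -3.14, 0.001]
ft_force: [-0.1, -0.1, -1.4]
finger_gap: 7.7
grasp_force: 58.8
```

```bash
python3 pail.py|grep -v top
```

```text
{'time_s': 30.8, 'joints': [0.255, -0.037, 1.953, -0.0, 1.227, -1.308], 'eef_pos': [489.831, 153.161, 222.681], 'tcp_rot': [-0.013, -3.14, 0.001], 'ft_force': [-0.068, -0.072, -1.436], 'finger_gap': 7.716, 'grasp_force': 58.838}
closing deg 89.5 tilt [-0.002 -0.001 -1.   ]
scene bar 501.7 152.2 len 83 12 ang 0.6 z 244.5
scene bar 434.5 -93.4 len 101 14 ang 94.7 z 161.5
scene bar 468.4 129.4 len 51 31 ang 164.2 z 159.5
scene bar 646.8 407.5 len 113 24 ang 179.9 z 321.0
scene bar 630.9 282.2 len 104 10 ang 0.3 z 206.8
wrist bar 482.8 156.4 len 95 27 ang 5.5 z 243.9
wrist bar 486.7 192.7 len 12 2 ang 1.0 z 149.1
wrist bar 575.6 281.1 len 7 3 ang 92.6 z 173.3
```

Request:
carry_out(
  increments=[
    {"xyz": [0, 0.2, 0.03], "angular": [0, 0, 0], "fingers": 1},
    {"xyz": [0, 0.35, 0], "angular": [0, 0, 0], "fingers": 1},
    {"xyz": [0, 0.35, 0], "angular": [0, 0, 0], "fingers": 1},
    {"xyz": [0, 0.35, 0], "angular": [0, 0, 0], "fingers": 1},
    {"xyz": [0, 0.35, 0], "angular": [0, 0, 0], "fingers": 1},
    {"xyz": [0, 0.35, 0], "angular": [0, 0, 0], "fingers": 1},
    {"xyz": [0, 0.35, 0], "angular": [0, 0, 0], "fingers": 1},
    {"xyz": [0, 0.35, 0], "angular": [0, 0, 0], "fingers": 1},
    {"xyz": [0, 0.35, 0], "angular": [0, 0, 0], "fingers": 1},
    {"xyz": [0, 0.2, 0], "angular": [0, 0, 0], "fingers": 1},
    {"xyz": [0, 0, 0], "angular": [0, 0, 0], "fingers": 1},
    {"xyz": [0, 0, 0], "angular": [0, 0, 0], "fingers": 1},
  ],
)

```text
time_s: 32.15
eef_pos: [490.6, 281.4, 224.7]
tcp_rot: [-0.008, -3.141, 0.001]
ft_force: [-0.2, -0.4, -1.5]
finger_gap: 7.4
grasp_force: 58.8
```

```bash
python3 pail.py|grep -v top
```

```text
{'time_s': 32.15, 'joints': [0.477, 0.062, 1.849, -0.0, 1.231, -1.088], 'eef_pos': [490.557, 281.387, 224.728], 'tcp_rot': [-0.008, -3.141, 0.001], 'ft_force': [-0.203, -0.423, -1.507], 'finger_gap': 7.356, 'grasp_force': 58.841}
closing deg 89.7 tilt [-0.    -0.001 -1.   ]
scene bar 434.3 -93.4 len 101 12 ang 93.8 z 162.1
scene bar 518.2 281.5 len 53 8 ang 179.0 z 247.2
scene bar 487.7 256.3 len 94 43 ang 176.4 z 163.1
scene bar 543.7 282.8 len 2 1 ang 168.8 z 197.4
scene bar 646.0 407.4 len 114 25 ang 179.9 z 320.9
scene bar 631.5 282.6 len 103 11 ang 0.5 z 207.2
wrist bar 484.2 280.4 len 96 10 ang 179.5 z 245.6
wrist bar 454.0 257.2 len 47 7 ang 124.1 z 161.4
wrist bar 500.6 315.1 len 43 26 ang 12.3 z 160.3
wrist bar 495.7 246.7 len 48 32 ang 159.0 z 161.1
```

Aligned over hook 2 with the bar centre at about 241. Lowering 39 mm, then releasing.

Request:
carry_out(
  increments=[
    {"xyz": [0, 0, -0.2], "angular": [0, 0, 0], "fingers": 1},
    {"xyz": [0, 0, -0.25], "angular": [0, 0, 0], "fingers": 1},
    {"xyz": [0, 0, -0.25], "angular": [0, 0, 0], "fingers": 1},
    {"xyz": [0, 0, -0.17], "angular": [0, 0, 0], "fingers": 1},
    {"xyz": [0, 0, -0.1], "angular": [0, 0, 0], "fingers": 1},
    {"xyz": [0, 0, 0], "angular": [0, 0, 0], "fingers": 1},
    {"xyz": [0, 0, -0.03], "angular": [0, 0, 0], "fingers": 1},
    {"xyz": [0, 0, 0], "angular": [0, 0, 0], "fingers": 0.85},
    {"xyz": [0, 0, 0], "angular": [0, 0, 0], "fingers": 0.7},
    {"xyz": [0, 0, 0], "angular": [0, 0, 0], "fingers": 0.6},
    {"xyz": [0, 0, 0], "angular": [0, 0, 0], "fingers": 0.6},
    {"xyz": [0, 0, 0], "angular": [0, 0, 0], "fingers": 0.6},
  ],
)

```text
time_s: 33.5
eef_pos: [490.7, 281.5, 185.1]
tcp_rot: [0.009, 3.141, 0.0]
ft_force: [-0.5, -0.7, -0.3]
finger_gap: 34.2
grasp_force: 0.0
```

Request:
carry_out(
  increments=[
    {"xyz": [0, 0, 0.3], "angular": [0, 0, 0], "fingers": 0.6},
    {"xyz": [0, 0, 0.6], "angular": [0, 0, 0], "fingers": 0.6},
    {"xyz": [0, 0, 0.8], "angular": [0, 0, 0], "fingers": 0.6},
    {"xyz": [0, 0, 0.7], "angular": [0, 0, 0], "fingers": 0.6},
    {"xyz": [0, 0, 0], "angular": [0, 0, 0], "fingers": 0.6},
  ],
)

```text
time_s: 34.0
eef_pos: [493.4, 282.9, 287.5]
tcp_rot: [0.009, 3.132, 0.007]
ft_force: [-0.4, 0.3, 1.2]
finger_gap: 34.3
grasp_force: 0.0
```

```bash
python3 pail.py|grep -v top
```

```text
{'time_s': 34.0, 'joints': [0.477, 0.026, 1.772, -0.0, 1.334, -1.088], 'eef_pos': [493.357, 282.879, 287.483], 'tcp_rot': [0.009, 3.132, 0.007], 'ft_force': [-0.374, 0.316, 1.175], 'finger_gap': 34.259, 'grasp_force': 0.0}
closing deg 89.7 tilt [ 0.009  0.005 -1.   ]
scene bar 434.3 -93.3 len 101 12 ang 94.1 z 162.6
scene bar 493.0 273.7 len 104 26 ang 179.6 z 208.9
scene bar 646.1 407.6 len 113 24 ang 180.0 z 320.4
scene bar 631.7 282.7 len 106 11 ang 180.0 z 207.3
wrist bar 530.6 281.2 len 188 11 ang 179.9 z 205.8
```

Request:
carry_out(
  increments=[
    {"xyz": [-0.12, -0.78, 0], "angular": [0, 0, -0.124], "fingers": 0.5},
    {"xyz": [-0.12, -0.78, 0], "angular": [0, 0, -0.124], "fingers": 0.5},
    {"xyz": [-0.12, -0.78, 0], "angular": [0, 0, -0.124], "fingers": 0.5},
    {"xyz": [-0.12, -0.78, 0], "angular": [0, 0, -0.124], "fingers": 0.5},
    {"xyz": [-0.12, -0.78, 0], "angular": [0, 0, -0.124], "fingers": 0.4},
    {"xyz": [-0.12, -0.78, 0], "angular": [0, 0, -0.124], "fingers": 0.4},
    {"xyz": [-0.12, -0.78, -0.2], "angular": [0, 0, -0.124], "fingers": 0.4},
    {"xyz": [-0.12, -0.78, -0.2], "angular": [0, 0, -0.124], "fingers": 0.4},
    {"xyz": [-0.12, -0.78, -0.2], "angular": [0, 0, -0.124], "fingers": 0.4},
    {"xyz": [-0.12, -0.78, -0.2], "angular": [0, 0, -0.124], "fingers": 0.4},
    {"xyz": [-0.12, -0.78, -0.2], "angular": [0, 0, -0.124], "fingers": 0.4},
    {"xyz": [-0.12, -0.78, -0.1], "angular": [0, 0, -0.124], "fingers": 0.4},
  ],
)

```text
time_s: 35.35
eef_pos: [431.0, -93.7, 234.3]
tcp_rot: [-2.138, -2.297, 0.003]
ft_force: [0.1, 0.2, -0.2]
finger_gap: 50.9
grasp_force: 0.0
```

Request:
carry_out(
  increments=[
    {"xyz": [0, 0, 0], "angular": [0, 0, 0], "fingers": 0.4},
    {"xyz": [0, 0, 0], "angular": [0, 0, 0], "fingers": 0.4},
  ],
)

```text
time_s: 35.55
eef_pos: [432.0, -93.0, 235.4]
tcp_rot: [-2.133, -2.302, 0.001]
ft_force: [0.0, -0.1, -0.7]
finger_gap: 51.2
grasp_force: 0.0
```

```bash
python3 pail.py|grep -v top
```

```text
{'time_s': 35.55, 'joints': [-0.269, -0.192, 2.067, 0.001, 1.269, -0.345], 'eef_pos': [431.977, -92.997, 235.412], 'tcp_rot': [-2.133, -2.302, 0.001], 'ft_force': [0.047, -0.113, -0.692], 'finger_gap': 51.181, 'grasp_force': 0.0}
closing deg 4.4 tilt [-0.003  0.001 -1.   ]
scene bar 434.2 -93.4 len 102 11 ang 95.0 z 162.1
scene bar 492.6 282.0 len 106 10 ang 179.6 z 207.5
scene bar 645.9 407.7 len 111 24 ang 179.9 z 321.0
scene bar 631.1 282.9 len 105 11 ang 179.8 z 206.8
wrist bar 431.6 -94.1 len 105 10 ang 94.8 z 160.4
```

Request:
carry_out(
  increments=[
    {"xyz": [0, -0.01, -0.8], "angular": [0, 0, 0], "fingers": 0.4},
    {"xyz": [0, 0, -0.8], "angular": [0, 0, 0], "fingers": 0.4},
    {"xyz": [0, 0, -0.6], "angular": [0, 0, 0], "fingers": 0.4},
    {"xyz": [0, 0, -0.25], "angular": [0, 0, 0], "fingers": 0.4},
    {"xyz": [0, 0, 0], "angular": [0, 0, 0], "fingers": 0.5},
    {"xyz": [0, 0, 0], "angular": [0, 0, 0], "fingers": 1},
    {"xyz": [0, 0, 0], "angular": [0, 0, 0], "fingers": 1},
    {"xyz": [0, 0, 0], "angular": [0, 0, 0], "fingers": 1},
    {"xyz": [0, 0, 0], "angular": [0, 0, 0], "fingers": 1},
    {"xyz": [0, 0, 0], "angular": [0, 0, 0], "fingers": 1},
  ],
)

```text
time_s: 36.7
eef_pos: [434.3, -93.7, 140.7]
tcp_rot: [2.133, 2.303, 0.002]
ft_force: [-1.5, 0.5, 5.9]
finger_gap: 7.6
grasp_force: 58.8
```

Request:
carry_out(
  increments=[
    {"xyz": [0, 0, 0.3], "angular": [0, 0, 0], "fingers": 1},
    {"xyz": [0, 0, 0.6], "angular": [0, 0, 0], "fingers": 1},
    {"xyz": [0, 0, 0.6], "angular": [0, 0, 0], "fingers": 1},
    {"xyz": [0, 0, 0.65], "angular": [0, 0, 0], "fingers": 1},
    {"xyz": [0, 0, 0], "angular": [0, 0, 0], "fingers": 1},
  ],
)

```text
time_s: 37.2
eef_pos: [435.7, -94.1, 229.6]
tcp_rot: [2.129, 2.3, 0.006]
ft_force: [1.1, -0.4, -1.3]
finger_gap: 7.6
grasp_force: 58.9
```

Request:
carry_out(
  increments=[
    {"xyz": [-0.14, 0.4, 0], "angular": [0, 0, 0.124], "fingers": 1},
    {"xyz": [-0.14, 0.5, 0], "angular": [0, 0, 0.124], "fingers": 1},
    {"xyz": [-0.14, 0.5, 0], "angular": [0, 0, 0.124], "fingers": 1},
    {"xyz": [-0.14, 0.5, 0], "angular": [0, 0, 0.124], "fingers": 1},
    {"xyz": [-0.14, 0.5, 0], "angular": [0, 0, 0.124], "fingers": 1},
    {"xyz": [-0.14, 0.5, 0], "angular": [0, 0, 0.124], "fingers": 1},
    {"xyz": [-0.14, 0.5, 0], "angular": [0, 0, 0.124], "fingers": 1},
    {"xyz": [-0.14, 0.5, 0], "angular": [0, 0, 0.124], "fingers": 1},
    {"xyz": [-0.14, 0.5, 0], "angular": [0, 0, 0.124], "fingers": 1},
    {"xyz": [-0.14, 0.5, 0], "angular": [0, 0, 0.124], "fingers": 1},
    {"xyz": [-0.14, 0.5, 0], "angular": [0, 0, 0.124], "fingers": 1},
    {"xyz": [-0.14, 0.4, 0], "angular": [0, 0, 0.124], "fingers": 1},
  ],
)

```text
time_s: 38.4
eef_pos: [364.9, 139.4, 223.9]
tcp_rot: [-0.001, -3.14, 0.0]
ft_force: [0.7, 0.9, -1.8]
finger_gap: 7.9
grasp_force: 58.9
```

Request:
carry_out(
  increments=[
    {"xyz": [0, 0, 0], "angular": [0, 0, 0], "fingers": 1},
    {"xyz": [0, 0, 0], "angular": [0, 0, 0], "fingers": 1},
  ],
)

```text
time_s: 38.6
eef_pos: [365.3, 138.5, 224.1]
tcp_rot: [-0.011, -3.141, 0.001]
ft_force: [-0.1, -0.9, -1.6]
finger_gap: 7.9
grasp_force: 58.8
```

```bash
python3 pail.py|grep -v top
```

```text
{'time_s': 38.6, 'joints': [0.299, -0.297, 2.17, -0.001, 1.27, -1.265], 'eef_pos': [365.34, 138.475, 224.148], 'tcp_rot': [-0.011, -3.141, 0.001], 'ft_force': [-0.128, -0.885, -1.569], 'finger_gap': 7.905, 'grasp_force': 58.83}
closing deg 89.6 tilt [-0.001 -0.001 -1.   ]
scene bar 395.0 138.8 len 51 10 ang 176.0 z 244.5
scene bar 493.7 281.8 len 104 10 ang 179.3 z 207.9
scene bar 645.5 406.9 len 113 25 ang 0.1 z 321.2
scene bar 632.1 282.3 len 105 11 ang 0.6 z 207.2
wrist bar 360.3 144.0 len 96 22 ang 179.7 z 244.2
wrist bar 401.5 237.8 len 133 11 ang 46.7 z 205.9
```

Request:
carry_out(
  increments=[
    {"xyz": [0, 0.25, 0.03], "angular": [0, 0, 0], "fingers": 1},
    {"xyz": [0, 0.38, 0], "angular": [0, 0, 0], "fingers": 1},
    {"xyz": [0, 0.38, 0], "angular": [0, 0, 0], "fingers": 1},
    {"xyz": [0, 0.38, 0], "angular": [0, 0, 0], "fingers": 1},
    {"xyz": [0, 0.38, 0], "angular": [0, 0, 0], "fingers": 1},
    {"xyz": [0, 0.38, 0], "angular": [0, 0, 0], "fingers": 1},
    {"xyz": [0, 0.38, 0], "angular": [0, 0, 0], "fingers": 1},
    {"xyz": [0, 0.38, 0], "angular": [0, 0, 0], "fingers": 1},
    {"xyz": [0, 0.38, 0], "angular": [0, 0, 0], "fingers": 1},
    {"xyz": [0, 0.28, 0], "angular": [0, 0, 0], "fingers": 1},
    {"xyz": [0, 0, 0], "angular": [0, 0, 0], "fingers": 1},
    {"xyz": [0, 0, 0], "angular": [0, 0, 0], "fingers": 1},
  ],
)

```text
time_s: 39.95
eef_pos: [365.7, 281.5, 225.9]
tcp_rot: [-0.008, -3.141, 0.001]
ft_force: [-0.5, -0.5, -1.2]
finger_gap: 7.9
grasp_force: 58.8
```

```bash
python3 pail.py|grep -v top
```

```text
{'time_s': 39.95, 'joints': [0.602, -0.145, 2.046, -0.0, 1.242, -0.963], 'eef_pos': [365.716, 281.462, 225.903], 'tcp_rot': [-0.008, -3.141, 0.001], 'ft_force': [-0.494, -0.538, -1.203], 'finger_gap': 7.929, 'grasp_force': 58.825}
closing deg 89.7 tilt [-0.    -0.001 -1.   ]
scene bar 393.8 281.9 len 56 9 ang 176.7 z 246.9
scene bar 343.5 253.2 len 69 18 ang 140.2 z 161.9
scene bar 493.0 282.2 len 103 10 ang 179.7 z 207.6
scene bar 647.1 407.7 len 115 24 ang 179.9 z 320.7
scene bar 631.7 282.6 len 102 10 ang 0.4 z 207.5
wrist bar 360.2 280.5 len 96 10 ang 179.6 z 245.7
wrist bar 321.4 271.0 len 15 5 ang 120.7 z 161.3
wrist bar 331.5 252.9 len 32 5 ang 127.0 z 161.5
wrist bar 367.2 313.3 len 59 26 ang 12.0 z 160.8
wrist bar 369.1 243.1 len 61 17 ang 5.1 z 161.4
wrist bar 381.6 243.0 len 9 1 ang 22.2 z 146.1
```

Request:
carry_out(
  increments=[
    {"xyz": [0, 0, -0.2], "angular": [0, 0, 0], "fingers": 1},
    {"xyz": [0, 0, -0.25], "angular": [0, 0, 0], "fingers": 1},
    {"xyz": [0, 0, -0.25], "angular": [0, 0, 0], "fingers": 1},
    {"xyz": [0, 0, -0.18], "angular": [0, 0, 0], "fingers": 1},
    {"xyz": [0, 0, -0.1], "angular": [0, 0, 0], "fingers": 1},
    {"xyz": [0, 0, 0], "angular": [0, 0, 0], "fingers": 1},
    {"xyz": [0, 0, -0.03], "angular": [0, 0, 0], "fingers": 1},
    {"xyz": [0, 0, 0], "angular": [0, 0, 0], "fingers": 0.85},
    {"xyz": [0, 0, 0], "angular": [0, 0, 0], "fingers": 0.7},
    {"xyz": [0, 0, 0], "angular": [0, 0, 0], "fingers": 0.6},
    {"xyz": [0, 0, 0], "angular": [0, 0, 0], "fingers": 0.6},
    {"xyz": [0, 0, 0], "angular": [0, 0, 0], "fingers": 0.6},
  ],
)

```text
time_s: 41.3
eef_pos: [365.9, 281.5, 185.7]
tcp_rot: [0.009, 3.142, 0.0]
ft_force: [-0.9, 0.7, 0.1]
finger_gap: 34.2
grasp_force: 0.0
```

Request:
carry_out(
  increments=[
    {"xyz": [0, 0, 0.3], "angular": [0, 0, 0], "fingers": 0.6},
    {"xyz": [0, 0, 0.6], "angular": [0, 0, 0], "fingers": 0.6},
    {"xyz": [0, 0, 0.8], "angular": [0, 0, 0], "fingers": 0.6},
    {"xyz": [0, 0, 0.8], "angular": [0, 0, 0], "fingers": 0.6},
    {"xyz": [0, 0, 0.8], "angular": [0, 0, 0], "fingers": 0.6},
    {"xyz": [0, -0.9, 0.2], "angular": [0, 0, 0], "fingers": 0.6},
    {"xyz": [0.4, -0.9, 0], "angular": [0, 0, 0], "fingers": 0.6},
    {"xyz": [0.4, -0.9, 0], "angular": [0, 0, 0], "fingers": 0.6},
    {"xyz": [0.4, -0.9, 0], "angular": [0, 0, 0], "fingers": 0.6},
    {"xyz": [0, 0, 0], "angular": [0, 0, 0], "fingers": 0.6},
    {"xyz": [0, 0, 0], "angular": [0, 0, 0], "fingers": 0.6},
    {"xyz": [0, 0, 0], "angular": [0, 0, 0], "fingers": 0.6},
  ],
)

```text
time_s: 42.5
eef_pos: [413.6, 138.1, 326.1]
tcp_rot: [0.009, 3.141, 0.001]
ft_force: [0.2, 0.4, 0.1]
finger_gap: 34.3
grasp_force: 0.0
```

```bash
python3 pail.py; python3 chk.py; cp pics/_scene.png pics/final.png
```

```text
{'time_s': 42.5, 'joints': [0.265, -0.249, 1.949, 0.001, 1.441, -1.301], 'eef_pos': [413.626, 138.119, 326.123], 'tcp_rot': [0.009, 3.141, 0.001], 'ft_force': [0.162, 0.367, 0.065], 'finger_gap': 34.347, 'grasp_force': 0.0}
closing deg 89.7 tilt [ 0.     0.001 -1.   ]
top bar 645.6 407.0 len 112 25 ang 0.1 z 323.3
top bar 552.1 239.4 len 268 54 ang 29.1 z 211.0
top bar 322.0 154.9 len 13 0 ang 15.4 z 505.0
scene bar 369.6 281.9 len 103 11 ang 179.1 z 207.6
scene bar 492.5 282.1 len 103 10 ang 179.7 z 208.2
scene bar 647.3 407.6 len 114 25 ang 0.1 z 321.1
scene bar 631.7 282.4 len 102 11 ang 0.3 z 207.2
wrist bar 365.6 280.4 len 105 10 ang 179.7 z 205.8
wrist bar 444.9 255.3 len 155 53 ang 38.2 z 206.0
{'time_s': 42.65, 'joints': [0.266, -0.249, 1.949, 0.0, 1.441, -1.301], 'eef_pos': [413.454, 138.543, 325.821], 'tcp_rot': [-0.006, -3.142, -0.0], 'ft_force': [0.031, -0.616, 0.211], 'finger_gap': 34.144, 'grasp_force': 0.0}
scene bar ((648.702392578125, -167.099365234375), (17.705875396728516, 80.64070129394531), 1.1262061595916748) [142.2 148.  152.3]
scene disc z [108.7 111.9 113.3 114.8 118.1] y -226.23555483974584 -110.96524484381781 plane [2.00000e-03 1.00000e-03 1.13348e+02]
wrist bar ((640.2018432617188, -167.1611785888672), (14.025764465332031, 28.787769317626953), 27.705320358276367) [140.6 147.8 151.4]
wrist disc z [113.6 114.5 115.  115.5 116.3] y -202.68438989181496 -116.03032226996055 plane [ 1.00000e-03 -1.00000e-03  1.14992e+02]
```

View pics/final.png

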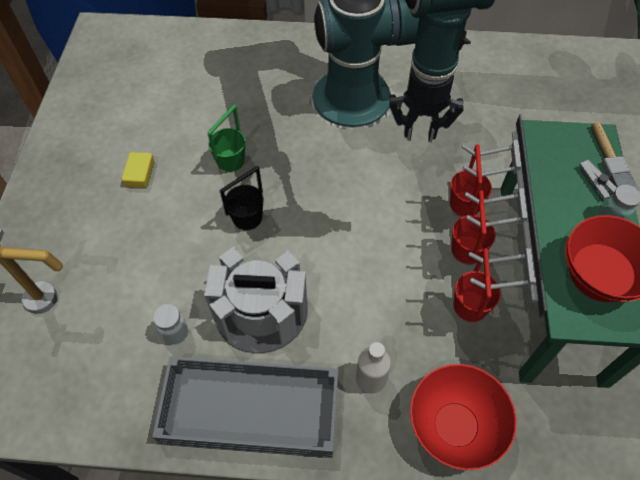

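All three pails hang on the hooks at about (470,190), (473,240) and (477,297). The lid is locked at (253,285), the jar (170,323) and bottle (375,365) are standing, and no brush is left on the slab. I'll let everything settle, then hand in.

Request:
carry_out(
  increments=[
    {"xyz": [0, 0, 0], "angular": [0, 0, 0], "fingers": 0.6},
    {"xyz": [0, 0, 0], "angular": [0, 0, 0], "fingers": 0.6},
    {"xyz": [0, 0, 0], "angular": [0, 0, 0], "fingers": 0.6},
    {"xyz": [0, 0, 0], "angular": [0, 0, 0], "fingers": 0.6},
    {"xyz": [0, 0, 0], "angular": [0, 0, 0], "fingers": 0.6},
    {"xyz": [0, 0, 0], "angular": [0, 0, 0], "fingers": 0.6},
    {"xyz": [0, 0, 0], "angular": [0, 0, 0], "fingers": 0.6},
    {"xyz": [0, 0, 0], "angular": [0, 0, 0], "fingers": 0.6},
    {"xyz": [0, 0, 0], "angular": [0, 0, 0], "fingers": 0.6},
    {"xyz": [0, 0, 0], "angular": [0, 0, 0], "fingers": 0.6},
    {"xyz": [0, 0, 0], "angular": [0, 0, 0], "fingers": 0.6},
    {"xyz": [0, 0, 0], "angular": [0, 0, 0], "fingers": 0.6},
  ],
)

```text
time_s: 43.95
eef_pos: [413.8, 137.5, 325.7]
tcp_rot: [-0.009, -3.142, 0.0]
ft_force: [-1.1, 0.6, 0.4]
finger_gap: 34.2
grasp_force: 0.0
```

```bash
python3 -c "
from rig import close_job
print(close_job())"
```

```text
the job is handed in; nothing more can be done
None
```

The job is handed in at about 44 s: both brushes are in the tub, the lid is locked, all three red pails hang on their hooks, and the jar and bottle are still standing; the hand-in call returned no verdict.

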